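# Unlatch the stopper case and stopper the flasks

### The arm

A 7-joint arm with a two-finger parallel gripper is mounted at the origin on a cart in front of the work surface, level with it; the furniture and walls round the work are solid. World frame = base frame: x ahead of the robot, y to its left, z up, the work surface at z = 0. Lengths are in m, angles in degrees, forces in N, time in s.
With the tool pointing down it reaches from about 0.425 to 0.875 m from the base axis. Payload 4.7 kg.
Tool frame: the origin (TCP) lies between the finger pads; the fingertips stand 11 mm ahead of it and the grasp point (between the pads) lies 8 mm behind it (env.tcp_to_tips is the distance from the TCP to the fingertips, in m); z points along the fingers, y is the line along which they close (so a half turn about z gives the same grasp; the last joint's range is limited). The gripper opens to 87 mm and grips with 3 to 60 N. Pads are 19 mm wide; open, the fingers measure 117 mm over their backs; the gripper's body (75 mm by 190 mm) begins 51 mm behind the grasp point.
Start: joints at [-65.025, 18.392, -4.016, 83.108, 1.295, 78.541, -3.26], TCP at [0.266, 0.593, 0.207] pointing down, gripper open.
Joint ranges: [-163.93, 163.93], [-17.29, 119.83], [-79.2, 71.16], [3.27, 140.29], [-89.18, 269.18], [5.43, 117.66], [-154.24, 154.24]. Speed limits (degrees/s): [147.25, 147.25, 180, 180, 180, 180, 180].

### API

Orientations are given as [roll, pitch, yaw] about the fixed x, y, z axes, in that order (R = Rz(yaw) Ry(pitch) Rx(roll)).
In Python, from cell import env, viewer gives the robot as it stands.
- The arm moves only by the tool step_arm, never from a script. Its arguments are lists of equal length, an entry for each row: "delta_pos": the shift along the tool's x, y, z in units of 0.2 m (1.0 is 0.2 m), a list of three; "rot": the turn, a rotation vector about the tool's x, y, z in units of 1.5 rad (1.0 is 1.5 rad), a list of three; "gripper": the gripper command: -1 is shut, 1 is fully open, values between are in proportion. A call has 1 to 20 rows; each row is the pose to reach, as a shift and turn from the pose commanded when the call began, along the tool's axes at that moment; what a row does not reach only later rows make up. A row lasts 1/8 s, in which the tool goes at most 62.5 mm and 10.7 degrees, less where a joint would pass 70% of its speed; a pose out of reach is approached as far as the arm can. A call with a number of a shift or a turn outside -1 to 1 is refused whole. A call with a gripper value outside its range is refused whole. The fingers move at their own pace and stop on an object; "squeeze" is the grip in N (left out, the last holds). Time passes only in rows, so rows that repeat a pose let the fingers close. It gives the time, the measured TCP pose, the force, the opening and the grip force at its end, in the units of the state.
- env.get_obs(): the state, without advancing time (a new reading comes with each control period).
- viewer.read_camera(name): name is "side" or "top"; returns a dict with "img" (384x512x3 uint8, red, green, blue), "fx", "fy", "cx", "cy" (pixels), "pose" (4x4, takes a point from camera to world coordinates). Camera axes: x right, y down, z forward; pixel columns grow to the right and rows downward; lengths in m; the calibration is good to about 2 mm. A picture is of the moment at which its call begins. There is no depth.
- env.sign_off(): hands the job in; it is judged then, once.
The state is a dict: "time_s": time; "qpos": joint angles; "joint_velocities": joint speeds; "effort": joint torques, N m; "tool_pos": TCP position; "tool_rot": TCP orientation; "force": force on the tool from outside, world axes, zero at the start; "wrist_torque": the same for the moment, N m; "grip_width": finger opening in m; "grasp_force": force on a finger pad.
Only numpy, scipy, OpenCV 4.12 (cv2) and the standard library are available. Lean on these libraries where they do the work, as an engineer would, in place of code of your own. Each camera call takes 0.05 s, during which the arm holds its last target. There are 200 camera calls.

### The job

The stopper case is locked: take the screwdriver, push its blade through the slot in the case's front to press the hidden latch tab until the cover springs open, and lay the screwdriver back down on the worktop. Set one stopper from the case fully down and upright into the neck of every conical flask, with the flasks standing on the worktop and any spare stopper left in its place in the case, and only then shut the cover so that its catch snaps. Leave the other things where they are, and do not knock the beaker over or ram the case with the screwdriver.

Things in the scene. Friction and masses are not known exactly. Their poses are not given: they have to be found in the camera images.
- case: stopper case, an aluminium box fixed to the worktop, 130 mm (x) by 200 mm (y) and 62 mm high without its cover; origin in the middle of its underside, x from its slotted front to its hinged back, z up. The deck inside lies 58 mm above the worktop; three stoppers stand in it in a row, 62 mm apart along y, 5 mm in front of the middle. The walls' top edges are 62 mm high
- slot (a point): middle of the mouth of the narrow slot in the case's front face, 14 mm wide and 14 mm high, 47 mm above the worktop; black bezel round it; the wall is 5 mm thick. Axes as the case's: x points straight into the slot. Behind it, out of sight, the latch's flat tab stands square to x, its face 21 mm beyond the slot's mouth
- latch (a joint): travel of the hidden latch tab in m along the case's x: 0 at rest, 0.009 fully pressed. The cover is freed at about 0.005 to 0.006; the spring needs about 4 N to start and 7 N at the end. It springs back when let go
- cover (a joint): angle of the clear cover in rad: 0 shut, 1.7 wide open (stop). When freed it springs open by itself within about 2 s and stays open (about 2 N at the lip holds it down). To shut it, swing it back down; over the last 0.15 rad it takes about 5 to 8 N down on the lip to make the catch snap, then it stays within 0.03 of 0
- hinge (a point): middle of the cover's hinge axis (which runs along the case's y), at the top edge of the case's back, 65 mm behind its middle and 62 mm above the worktop; axes as the case's. The shut cover reaches 130 mm forward from here and 44 mm up; opened wide it stands behind the case, up to 0.22 m above the worktop with its lip on top
- lip (a point): point on the upper face of the cover's finger lip, mid width, 5 mm from the free edge. The lip, 4 mm thick and 70 mm wide, sticks out 27 mm from the lower edge of the cover's front wall, left of the slot. Cover shut, this point is 152 mm in front of the hinge, 55 mm along the case's +y and 5 mm above it; z points out of the upper face (open: to the back), x towards the hinge
- screwdriver: small screwdriver, 153 mm long, lying on the worktop, 70 g: round handle 21.6 mm across and 80 mm long, round blade 4 mm across and 72 mm long. Origin at mid length on its underside as it lay at first (it may roll); its own y runs from blade tip to handle end
- tip (a point): end of the screwdriver's blade, on its axis
- handle (a point): point on the screwdriver's axis in the handle, 106 mm from the blade tip (a good place to grip)
- flask_a: open conical glass flask: base 76 mm across, tapering to a straight neck 43 mm across outside and 37 mm inside; 140 mm tall; origin in the middle of its underside, z up. It stands loose on the worktop and may be absent
- flask_b: open conical glass flask: base 76 mm across, tapering to a straight neck 43 mm across outside and 37 mm inside; 140 mm tall; origin in the middle of its underside, z up. It stands loose on the worktop and may be absent
- flask_c: open conical glass flask: base 76 mm across, tapering to a straight neck 43 mm across outside and 37 mm inside; 140 mm tall; origin in the middle of its underside, z up. It stands loose on the worktop and may be absent
- mouth_a (a point): middle of the upper rim of flask_a, 140 mm above its underside; None if that flask is absent
- mouth_b (a point): middle of the upper rim of flask_b, 140 mm above its underside; None if that flask is absent
- mouth_c (a point): middle of the upper rim of flask_c, 140 mm above its underside; None if that flask is absent
- stopper_a: white stopper: below a collar 42 mm across and 6 mm thick hangs a tapered plug 28 mm long, 31 mm across at the collar and 25 mm at its foot; above the collar stands a round knob 22 mm across whose top is 36 mm over the collar's underside. Origin in the middle of the collar's underside, z towards the knob; 40 g. At the start it hangs upright by its collar in a pocket of the case's deck
- stopper_b: white stopper: below a collar 42 mm across and 6 mm thick hangs a tapered plug 28 mm long, 31 mm across at the collar and 25 mm at its foot; above the collar stands a round knob 22 mm across whose top is 36 mm over the collar's underside. Origin in the middle of the collar's underside, z towards the knob; 40 g. At the start it hangs upright by its collar in a pocket of the case's deck
- stopper_c: white stopper: below a collar 42 mm across and 6 mm thick hangs a tapered plug 28 mm long, 31 mm across at the collar and 25 mm at its foot; above the collar stands a round knob 22 mm across whose top is 36 mm over the collar's underside. Origin in the middle of the collar's underside, z towards the knob; 40 g. At the start it hangs upright by its collar in a pocket of the case's deck
- beaker: empty glass beaker, 58 mm across and 70 mm high, standing among the flasks; not part of the job; origin in the middle of its underside
- wash_bottle: squeeze wash bottle, 191 mm high, bystander; origin under it
- film_box: carton 60 x 115 x 58 mm, bystander; origin under its middle
- slide_box: small carton 34 x 82 x 30 mm, bystander; origin under its middle
- marker: black marker pen 138 mm long, lying, bystander; origin under its middle
- tape_roll: yellow roll of tape, 59 mm across and 19 mm high, lying, bystander; origin under its middle
Not all that is in view belongs to the job. Leave any pink look-alike of the beaker alone.

How it is judged:
By the outcome, as a careful person would: the job done as asked, in the order asked, and still so for the second after the job is handed in, with the robot touching nothing.
Of flask_a, flask_b, flask_c only 2 to 3 are there at a start; the rules pass over those that are not, and their reading is None.
At some moment in a run one of flask_a, flask_b, flask_c may be knocked a few centimetres aside while the robot is not near it.
It also fails if it takes over 210 s, if anything falls off the work surface, if the arm or the gripper's body presses on something with over 40 N, if the wrist force passes 120 N, or if a joint passes its speed limit or range.

## Working session

There is one attempt and no reset: what is moved stays moved. The work goes in short steps, Python scripts to look and compute and a tool call to move; the robot and the scene stay as the last step left them, time stands still between calls to the robot, and variables do not carry over. Pictures are saved under pics/ and viewed, at most 14 in all, crops included, and the job is handed in when it is done.

Besides the shell and the picture viewer there is one more tool, called after "Call:" as name(argument=value, ...) on one line, values as JSON. step_arm: Moves the arm, as the interface text tells. Shifts and turns lie within -1 to 1; 1 stands for 0.2 m of shift or 1.5 rad of turn. Its arguments: {"type":"object","properties":{"delta_pos":{"type":"array"},"rot":{"type":"array"},"gripper":{"type":"array"},"squeeze":{"type":"number"}},"required":["delta_pos","rot","gripper"]}

```bash
ls; mkdir -p pics
cat > h.py <<'E'
import numpy as np, cv2
from scipy.spatial.transform import Rotation as R
from cell import env, viewer
def snap(n, f):
    c=viewer.read_camera(n); cv2.imwrite('pics/'+f+'.png',c['img'][:,:,::-1]); np.savez('pics/'+f+'.npz',**{k:c[k] for k in c}); return c
def crop(f,x0,y0,x1,y1,s):
    i=cv2.imread('pics/'+f+'.png')[y0:y1,x0:x1]; cv2.imwrite(f'pics/{f}_c{x0}_{y0}.png',cv2.resize(i,None,fx=s,fy=s,interpolation=cv2.INTER_CUBIC))
def ray(c,u,v):
    P=c['pose']; d=P[:3,:3]@np.array([(u-c['cx'])/c['fx'],(v-c['cy'])/c['fy'],1]); return P[:3,3],d
def atz(c,u,v,z):
    o,d=ray(c,u,v); return o+d*(z-o[2])/d[2]
def proj(c,p):
    P=c['pose']; q=P[:3,:3].T@(np.array(p)-P[:3,3]); return np.array([c['fx']*q[0]/q[2]+c['cx'],c['fy']*q[1]/q[2]+c['cy']])
def tri(a,b):
    (o1,d1),(o2,d2)=a,b; A=np.c_[d1,-d2]; t=np.linalg.lstsq(A,o2-o1,rcond=None)[0]; return (o1+d1*t[0]+o2+d2*t[1])/2
def load(f): return dict(np.load('pics/'+f+'.npz'))
def st():
    o=env.get_obs(); print({k:np.round(o[k],4).tolist() for k in ('time_s','tool_pos','tool_rot','force','grip_width','grasp_force','qpos')}); return o
def move(p,rpy):
    "units for step_arm to reach world p, rpy(deg) from the present pose"
    o=env.get_obs(); R0=R.from_euler('xyz',o['tool_rot'],degrees=True); T=R.from_euler('xyz',rpy,degrees=True)
    print('dpos',np.round(R0.inv().apply(np.array(p)-o['tool_pos'])/.2,3).tolist(),'rot',np.round((R0.inv()*T).as_rotvec()/1.5,3).tolist())
E
python3 - <<'E'
from h import *
st()
for n in('side','top'):
    c=snap(n,n+'0'); print(n,c['fx'],np.round(c['pose'],3).tolist())
a=[cv2.imread(f'pics/{n}0.png') for n in('side','top')]
E
```

```text
pics
{'time_s': 0.0, 'tool_pos': [0.2659, 0.5925, 0.2063], 'tool_rot': [-179.8884, 0.0066, 155.8325], 'force': [-0.3792, -0.8686, 0.378], 'grip_width': 0.0868, 'grasp_force': 0.0, 'qpos': [-65.0244, 18.4398, -4.0153, 83.1749, 1.2957, 78.5422, -3.2616]}
side 489.6009154984346 [[0.561, -0.587, 0.584, -0.378], [-0.828, -0.386, 0.407, -0.798], [-0.014, -0.712, -0.703, 1.251], [0.0, 0.0, 0.0, 1.0]]
top 403.07170565455283 [[-0.108, -0.972, 0.207, 0.303], [-0.994, 0.106, -0.018, -0.131], [-0.004, -0.208, -0.978, 1.441], [0.0, 0.0, 0.0, 1.0]]
```

View pics/top0.png

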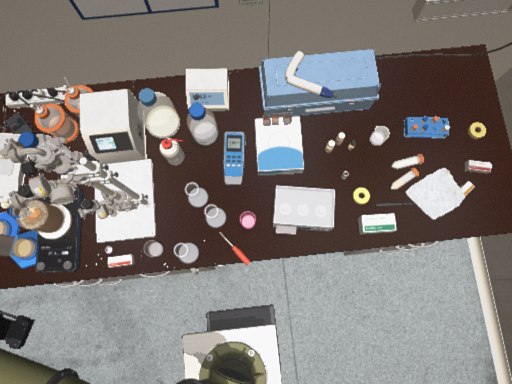

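View pics/side0.png

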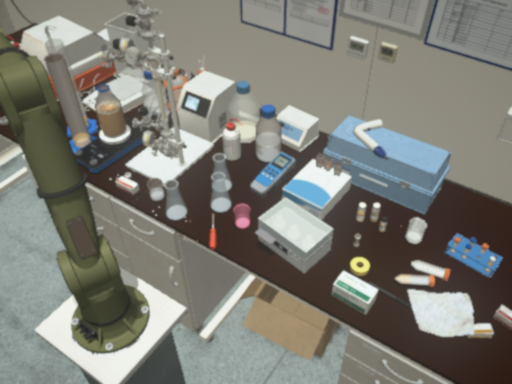

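The top view shows the case at (304,207) with its lip at (286,230), the screwdriver at (235,248), flask mouths near (193,188), (210,210) and (181,247), a clear beaker at (153,248) and the pink look-alike at (247,220). In the side view the flasks are at (221,172), (220,192) and (175,200), the beaker at (156,188), and the screwdriver at (212,232).

Possible mix-ups:
- **Screwdriver:** red and lying at top (235,248), versus the marker at (395,204).
- **Beaker:** clear at (153,248), versus pink at (247,220).
- **Flasks:** the three cones, versus bottles at (160,115), (203,125) and (172,152).

I'll check these choices in close crops.

Run:
```python
from h import *
crop('top0',140,170,340,275,4); crop('side0',140,145,340,275,4)
```

```text
(no output)
```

View pics/top0_c140_170.png

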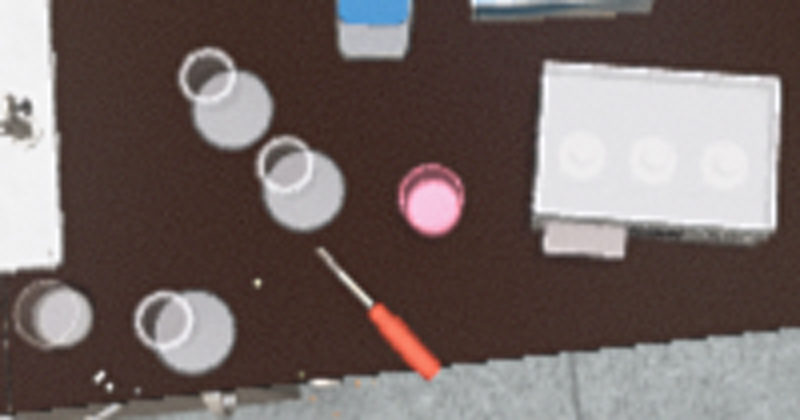

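View pics/side0_c140_145.png

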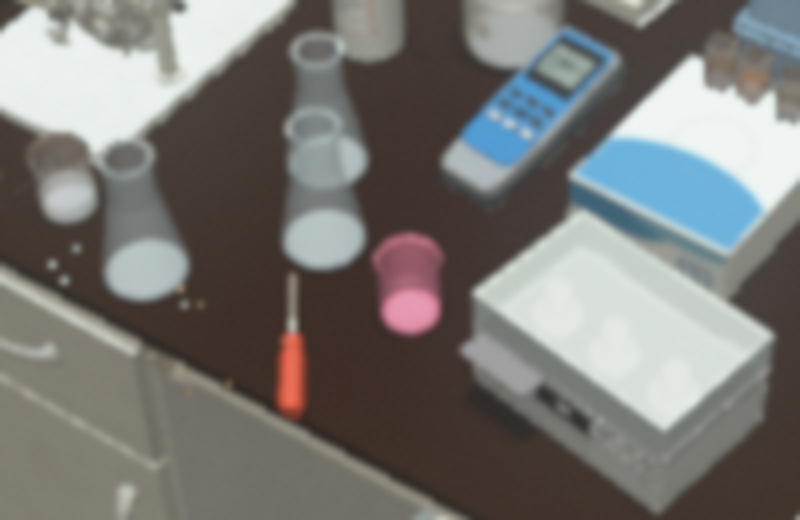

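Run:
```python
from h import *
T=load('top0');S=load('side0')
t=lambda u,v:(140+(u-1.5)/4,170+(v-1.5)/4)
s=lambda u,v:(140+(u-1.5)/4,145+(v-1.5)/4)
r=lambda *a:print(a[0],*[np.round(x,4).tolist() for x in a[1:]])
r('tip',atz(T,*t(320,249),.011),atz(S,*s(292,275),.011)); r('end',atz(T,*t(434,374),.011),atz(S,*s(291,414),.011))
for n,a,b,c in(('far',(208,75),(318,50),(233,110)),('mid',(285,164),(313,125),(303,190)),('near',(164,320),(127,157),(195,333))):
    r(n,atz(T,*t(*a),.14),atz(S,*s(*b),.14),tri(ray(T,*t(*a)),ray(S,*s(*b))),atz(T,*t(*c),0))
k=[((582,155),(558,292)),((652,160),(614,335)),((724,165),(673,378))]
for a,b in k: r('knob',atz(T,*t(*a),.092),atz(S,*s(*b),.092))
r('slot',atz(S,*s(565,408),.047))
r('cov top corners',*[atz(T,*t(*p),.106) for p in((547,62),(779,76),(775,232),(535,218))])
r('cov side',*[atz(S,*s(*p),.106) for p in((582,215),(773,338),(666,432),(474,292))])
r('lip',*[atz(T,*t(*p),.067) for p in((543,256),(626,259))])
r('beaker',atz(T,*t(45,313),.07)); r('pink',atz(T,*t(431,200),.07)); 
for p in((0,400),(400,372),(800,327)): r('edge',atz(T,*t(*p),0))
```

```text
tip [0.4864, -0.0024, 0.011] [0.484, 0.0022, 0.011]
end [0.3663, -0.092, 0.011] [0.3615, -0.0925, 0.011]
far [0.6239, 0.0656, 0.14] [0.6199, 0.0665, 0.14] [0.6233, 0.0672, 0.1377] [0.6232, 0.0665, 0.0]
mid [0.5425, 0.0084, 0.14] [0.5404, 0.0107, 0.14] [0.5413, 0.0095, 0.1402] [0.5427, 0.0092, 0.0]
near [0.4265, 0.1155, 0.14] [0.4246, 0.1157, 0.14] [0.4261, 0.1163, 0.1385] [0.4254, 0.1154, 0.0]
knob [0.5316, -0.2378, 0.092] [0.5307, -0.2401, 0.092]
knob [0.5209, -0.2963, 0.092] [0.5162, -0.3014, 0.092]
knob [0.51, -0.3564, 0.092] [0.5036, -0.3621, 0.092]
slot [0.4643, -0.2897, 0.047]
cov top corners [0.6122, -0.2169, 0.106] [0.5786, -0.4111, 0.106] [0.4473, -0.3883, 0.106] [0.4806, -0.1914, 0.106]
cov side [0.6032, -0.2171, 0.106] [0.5705, -0.4115, 0.106] [0.445, -0.3892, 0.106] [0.483, -0.1913, 0.106]
lip [0.4526, -0.1962, 0.067] [0.4424, -0.2662, 0.067]
beaker [0.45, 0.2286, 0.07]
pink [0.5105, -0.1061, 0.07]
edge [0.3856, 0.2903, 0.0]
edge [0.3717, -0.062, 0.0]
edge [0.3726, -0.4184, 0.0]
```

The screwdriver tip is at (0.485, 0) and its handle end at (0.364, -0.092). The case centre is near (0.527, -0.3015) with yaw -9.8°. Next I'll plan the reach to the handle.

```bash
cat >> h.py <<'E'
def plan(*W):
    "W: (x,y,z,r,p,yaw) each; prints units leg by leg, each in the frame of the leg's start"
    o=env.get_obs(); p0=np.array(o['tool_pos']); R0=R.from_euler('xyz',o['tool_rot'],degrees=True)
    for w in W:
        T=R.from_euler('xyz',w[3:],degrees=True); p=np.array(w[:3])
        d=R0.inv().apply(p-p0)/.2; rv=(R0.inv()*T).as_rotvec()/1.5
        print('dpos',np.round(d,3).tolist(),'rot',np.round(rv,3).tolist(),'rows>=',max(np.linalg.norm(d)*.2/.0625,np.linalg.norm(rv)*1.5/np.radians(10.7)).round(1))
        p0,R0=p,T
E
python3 - <<'E'
from h import *
plan((.38,.45,.28,180,0,125),(.45,.29,.28,180,0,95),(.45,.11,.28,180,0,66),(.405,-.06,.22,180,0,37.2),(.4006,-.064,.06,180,0,37.2))
E
```

```text
dpos [-0.812, -0.417, -0.367] rot [-0.001, 0.0, 0.359] rows>= 3.1
dpos [-0.856, -0.172, -0.0] rot [0.0, -0.0, 0.349] rows>= 2.8
dpos [-0.897, -0.078, -0.0] rot [0.0, -0.0, 0.337] rows>= 2.9
dpos [-0.868, 0.14, 0.3] rot [-0.0, -0.0, 0.335] rows>= 3.0
dpos [-0.03, 0.003, 0.8] rot [0.0, 0.0, 0.0] rows>= 2.6
```

Call:
step_arm(delta_pos=[[-0.2,-0.1,-0.3],[-0.81,-0.42,-0.37],[-0.81,-0.42,-0.37],[-0.81,-0.42,-0.37],[-0.81,-0.42,-0.37]], rot=[[0,0,0.1],[0,0,0.36],[0,0,0.36],[0,0,0.36],[0,0,0.36]], gripper=[1,1,1,1,1], squeeze=40)

```text
time_s: 0.72
tool_pos: [0.3807, 0.4489, 0.2815]
tool_rot: [180.0, -0.0, 124.8]
force: [-0.1, -0.3, 1.2]
grip_width: 0.0872
grasp_force: 0.0
```

Call:
step_arm(delta_pos=[[-0.86,-0.17,0],[-0.86,-0.17,0],[-0.86,-0.17,0],[-0.86,-0.17,0]], rot=[[0,0,0.35],[0,0,0.35],[0,0,0.35],[0,0,0.35]], gripper=[1,1,1,1])

```text
time_s: 1.23
tool_pos: [0.4511, 0.2873, 0.2811]
tool_rot: [180.0, 0.0, 94.6]
force: [-1.0, 0.4, 0.4]
grip_width: 0.087
grasp_force: 0.0
```

Call:
step_arm(delta_pos=[[-0.9,-0.08,0],[-0.9,-0.08,0],[-0.9,-0.08,0],[-0.9,-0.08,0]], rot=[[0,0,0.34],[0,0,0.34],[0,0,0.34],[0,0,0.34]], gripper=[1,1,1,1])

```text
time_s: 1.72
tool_pos: [0.4492, 0.1073, 0.2816]
tool_rot: [180.0, -0.0, 65.4]
force: [-0.0, 1.2, 0.4]
grip_width: 0.0869
grasp_force: 0.0
```

Call:
step_arm(delta_pos=[[-0.87,0.14,0.3],[-0.87,0.14,0.3],[-0.87,0.14,0.3],[-0.87,0.14,0.3],[-0.87,0.14,0.3],[-0.87,0.14,0.3]], rot=[[0,0,0.33],[0,0,0.33],[0,0,0.33],[0,0,0.33],[0,0,0.33],[0,0,0.33]], gripper=[1,1,1,1,1,1])

```text
time_s: 2.48
tool_pos: [0.4037, -0.0587, 0.2217]
tool_rot: [180.0, -0.0, 37.5]
force: [-0.4, -0.5, -0.4]
grip_width: 0.0872
grasp_force: 0.0
```

Run:
```python
from h import *
st(); plan((.4006,-.064,.06,180,0,37.2),(.4006,-.064,.0135,180,0,37.2))
```

```text
{'time_s': 2.475, 'tool_pos': [0.4037, -0.0587, 0.2217], 'tool_rot': [179.9583, -0.0086, 37.5425], 'force': [-0.37, -0.491, -0.4168], 'grip_width': 0.0872, 'grasp_force': 0.0, 'qpos': [-28.5543, -15.2469, 27.8976, 114.1726, 7.2199, 79.4225, -55.2828]}
dpos [-0.029, 0.011, 0.809] rot [0.0, -0.0, 0.004] rows>= 2.6
dpos [0.0, -0.0, 0.232] rot [0.0, 0.0, 0.0] rows>= 0.7
```

Call:
step_arm(delta_pos=[[-0.03,0.01,0.3],[-0.03,0.01,0.6],[-0.03,0.01,0.81],[-0.03,0.01,0.9],[-0.03,0.01,0.9],[-0.03,0.01,0.9]], rot=[[0,0,0],[0,0,0],[0,0,0],[0,0,0],[0,0,0],[0,0,0]], gripper=[1,1,1,1,1,1])

```text
time_s: 3.22
tool_pos: [0.4005, -0.0657, 0.0423]
tool_rot: [179.9, -0.1, 37.3]
force: [0.2, -0.3, -0.2]
grip_width: 0.0867
grasp_force: 0.0
```

Run:
```python
from h import *
st(); plan((.4006,-.064,.0135,180,0,37.2)); snap('top','t1'); snap('side','s1')
a=cv2.imread('pics/t1.png')[170:300,170:330]; b=cv2.imread('pics/s1.png')[150:280,140:300]
cv2.imwrite('pics/v1.png',cv2.resize(np.hstack([a,b]),None,fx=2.5,fy=2.5,interpolation=cv2.INTER_CUBIC))
```

```text
{'time_s': 3.225, 'tool_pos': [0.4005, -0.0657, 0.0423], 'tool_rot': [179.9381, -0.0697, 37.3456], 'force': [0.2001, -0.2653, -0.1784], 'grip_width': 0.0867, 'grasp_force': 0.0, 'qpos': [-28.4429, -4.114, 33.4474, 127.8101, 2.7468, 55.5618, -49.2684]}
dpos [0.005, -0.007, 0.144] rot [0.001, -0.001, 0.002] rows>= 0.5
```

View pics/v1.png

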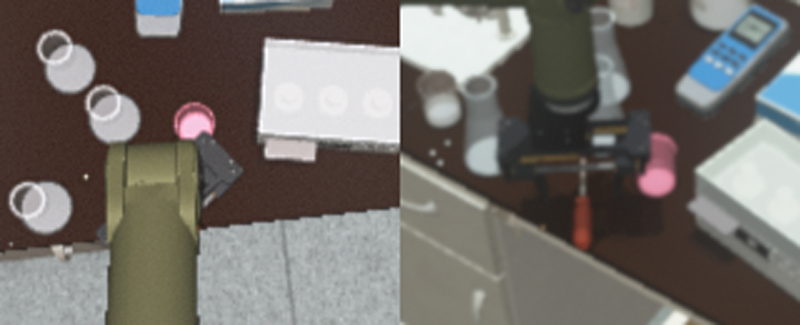

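Both fingers straddle the handle. The body's right end, at side crop (645,130), comes close to the pink beaker, so I'll check that beaker's height before descending.

Run:
```python
from h import *
T=load('top0');S=load('side0')
t=lambda u,v:(140+(u-1.5)/4,170+(v-1.5)/4)
s=lambda u,v:(140+(u-1.5)/4,145+(v-1.5)/4)
print(tri(ray(T,*t(431,196)),ray(S,*s(409,256))), atz(T,*t(433,207),0),atz(S,*s(410,312),0))
for a in((400,197),(463,197)): print(atz(T,*t(*a),.07))
```

```text
[ 0.51302676 -0.1058422   0.0720449 ] [ 0.51456775 -0.10596734  0.        ] [ 0.51319784 -0.10233484  0.        ]
[ 0.51597875 -0.07989014  0.07      ]
[ 0.51010653 -0.1336535   0.07      ]
```

Call:
step_arm(delta_pos=[[-0.015,-0.006,0.0],[-0.015,-0.006,0.1],[-0.015,-0.006,0.135],[-0.015,-0.006,0.135],[-0.015,-0.006,0.135],[-0.015,-0.006,0.135],[-0.015,-0.006,0.135],[-0.015,-0.006,0.135]], rot=[[0,0,0],[0,0,0],[0,0,0],[0,0,0],[0,0,0],[0,0,0],[0,0,0],[0,0,0]], gripper=[1,1,1,1,-1,-1,-1,-1], squeeze=40)

```text
time_s: 4.32
tool_pos: [0.3963, -0.0672, 0.0145]
tool_rot: [180.0, -0.0, 37.2]
force: [0.1, -0.6, -0.4]
grip_width: 0.0552
grasp_force: 0.0
```

Call:
step_arm(delta_pos=[[0,0,0],[0,0,0],[0,0,0],[0,0,0],[0,0,0],[0,0,0],[0,0,0]], rot=[[0,0,0],[0,0,0],[0,0,0],[0,0,0],[0,0,0],[0,0,0],[0,0,0]], gripper=[-1,-1,-1,-1,-1,-1,-1])

```text
time_s: 5.2
tool_pos: [0.3961, -0.0672, 0.0143]
tool_rot: [-180.0, -0.0, 37.2]
force: [-0.3, -0.9, -0.9]
grip_width: 0.0007
grasp_force: 0.0
```

Call:
step_arm(delta_pos=[[0,0,0],[0,0,-0.2],[0,0,-0.5],[0,0,-0.8],[0,0,-0.8]], rot=[[0,0,0],[0,0,0],[0,0,0],[0,0,0],[0,0,0]], gripper=[-1,-1,-1,-1,-1])

```text
time_s: 5.82
tool_pos: [0.3996, -0.0673, 0.1791]
tool_rot: [179.7, -0.5, 37.2]
force: [0.4, 0.2, -0.9]
grip_width: 0.0002
grasp_force: 0.0
```

Run:
```python
from h import *
st(); plan((.36,-.17,.18,180,0,15),(.355,-.271,.15,180,0,-9.8)); snap('top','t2'); snap('side','s2')
a=cv2.imread('pics/t2.png')[170:300,170:330]; b=cv2.imread('pics/s2.png')[150:280,140:300]
cv2.imwrite('pics/v2.png',cv2.resize(np.hstack([a,b]),None,fx=2.5,fy=2.5,interpolation=cv2.INTER_CUBIC))
```

```text
{'time_s': 5.825, 'tool_pos': [0.3996, -0.0673, 0.1791], 'tool_rot': [179.7338, -0.5081, 37.228], 'force': [0.3721, 0.1713, -0.8939], 'grip_width': 0.0002, 'grasp_force': 0.0, 'qpos': [-28.6938, -14.9466, 29.9183, 118.6612, 7.5896, 73.9314, -54.4331]}
dpos [-0.468, 0.289, -0.007] rot [0.002, -0.006, 0.259] rows>= 2.1
dpos [-0.155, 0.481, 0.15] rot [-0.0, -0.0, 0.289] rows>= 2.3
```

View pics/v2.png

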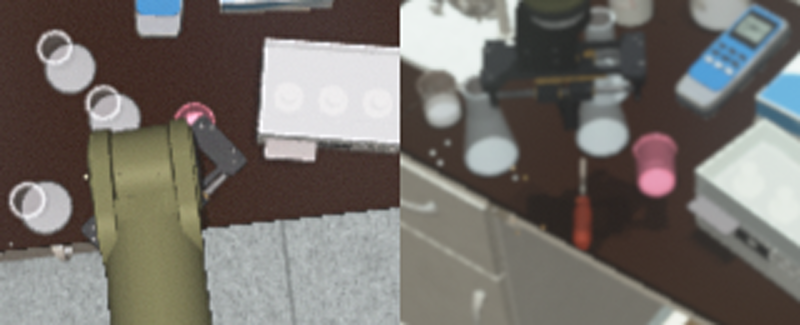

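The fingers closed on nothing. The screwdriver is unmoved: its handle is at side crop (583,222), blade at (583,175). I'll project the believed TCP and fingertip points into the picture to find the mismatch.

Run:
```python
from h import *
o=env.get_obs(); R0=R.from_euler('xyz',o['tool_rot'],degrees=True)
i=cv2.resize(cv2.imread('pics/s2.png')[140:270,140:300],None,fx=5,fy=5-.4,interpolation=cv2.INTER_CUBIC)
S=load('s2')
for d,c in((.011,(0,0,255)),(0,(0,255,0)),(-.059,(255,0,0))):
    u,v=proj(S,o['tool_pos']+R0.apply([0,0,d])); cv2.circle(i,(int((u-140)*5),int((v-140)*4.6)),3,c,-1)
for k in(.0,.072,.106,.153):
    p=np.array([.485,0,.011])+k*np.array([-.796,-.605,0]); u,v=proj(S,p); cv2.circle(i,(int((u-140)*5),int((v-140)*4.6)),3,(0,255,255),-1)
cv2.imwrite('pics/v3.png',i); print(proj(S,o['tool_pos']),proj(load('t2'),o['tool_pos']))
```

```text
[208.56194456 203.48258806] [237.58138051 252.13540879]
```

View pics/v3.png

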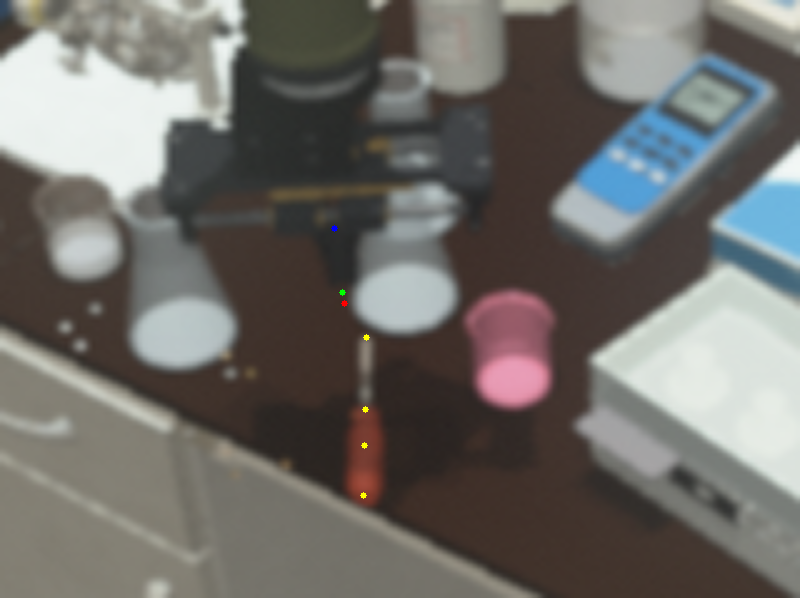

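Run:
```python
from h import *
print(env.tcp_to_tips, [a for a in dir(env) if not a.startswith('_')]); st()
for f in('s1','s2'):
    S=load(f)
c=snap('side','s3'); o=env.get_obs(); print(np.round(o['tool_pos'],4),proj(c,np.array(o['tool_pos'])-[0,0,.011]))
i=cv2.imread('pics/s3.png')[165:225,180:240]; cv2.imwrite('pics/v4.png',cv2.resize(i,None,fx=10,fy=10,interpolation=cv2.INTER_CUBIC))
```

```text
0.011 ['PlanningError', 'get_obs', 'sign_off', 'tcp_to_tips']
{'time_s': 5.925, 'tool_pos': [0.3962, -0.0672, 0.1746], 'tool_rot': [179.9912, -0.068, 37.2351], 'force': [-0.5015, -0.1906, -0.1312], 'grip_width': 0.0005, 'grasp_force': 0.0, 'qpos': [-28.702, -14.7391, 29.9824, 119.0514, 7.5698, 73.8601, -54.4154]}
[ 0.3954 -0.0672  0.1735] [208.72986129 206.36646341]
```

View pics/v4.png

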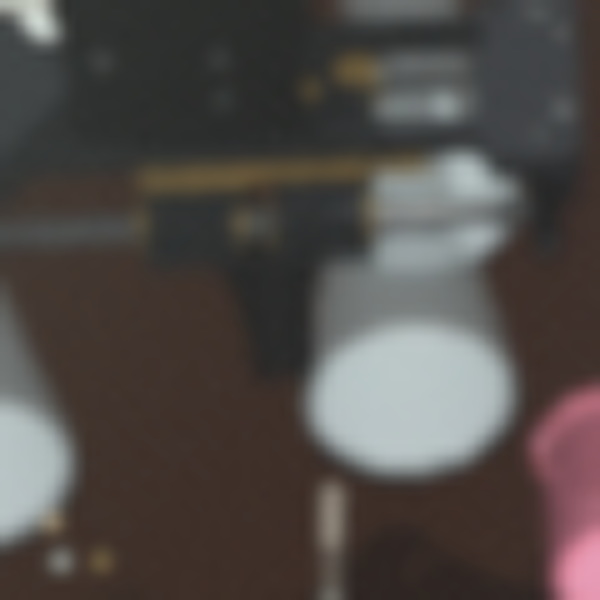

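Fingertips show at side (207.8,202.5), against a predicted (208.7,206.4). They may sit about 15 mm higher than stated, so I'll touch the bare worktop gently to find the real tip height.

Run:
```python
from h import *
plan((.42,-.01,.12,180,0,37.2),(.42,-.01,.02,180,0,37.2),(.42,-.01,.0115,180,0,37.2))
```

```text
dpos [0.271, -0.153, 0.267] rot [-0.001, 0.001, 0.0] rows>= 1.3
dpos [0.0, -0.0, 0.5] rot [0.0, 0.0, 0.0] rows>= 1.6
dpos [0.0, -0.0, 0.042] rot [0.0, 0.0, 0.0] rows>= 0.1
```

Call:
step_arm(delta_pos=[[0.27,-0.153,0.1],[0.27,-0.153,0.27],[0.27,-0.153,0.5],[0.27,-0.153,0.68],[0.27,-0.153,0.75],[0.27,-0.153,0.77],[0.27,-0.153,0.77],[0.27,-0.153,0.77]], rot=[[0,0,0],[0,0,0],[0,0,0],[0,0,0],[0,0,0],[0,0,0],[0,0,0],[0,0,0]], gripper=[-1,-1,-1,-1,-1,-1,-1,-1])

```text
time_s: 6.98
tool_pos: [0.4217, -0.01, 0.0215]
tool_rot: [180.0, -0.1, 37.2]
force: [0.2, -0.1, 0.6]
grip_width: 0.0003
grasp_force: 0.0
```

Call:
step_arm(delta_pos=[[0,0,0.01],[0,0,0.02],[0,0,0.03],[0,0,0.03],[0,0,0.03]], rot=[[0,0,0],[0,0,0],[0,0,0],[0,0,0],[0,0,0]], gripper=[-1,-1,-1,-1,-1])

```text
time_s: 7.6
tool_pos: [0.4206, -0.0102, 0.0143]
tool_rot: [180.0, 0.0, 37.2]
force: [0.3, -1.2, 0.4]
grip_width: 0.0003
grasp_force: 0.0
```

Run:
```python
from h import *
c=snap('side','s4'); o=env.get_obs(); print(np.round(o['tool_pos'],4),o['force'],proj(c,np.array(o['tool_pos'])-[0,0,.011]))
i=cv2.imread('pics/s4.png')[195:255,180:240]; cv2.imwrite('pics/v5.png',cv2.resize(i,None,fx=10,fy=10,interpolation=cv2.INTER_CUBIC))
```

```text
[ 0.4207 -0.0102  0.0144] [-0.1564315   0.02974529  0.34620574] [204.1912833  227.74573619]
```

View pics/v5.png

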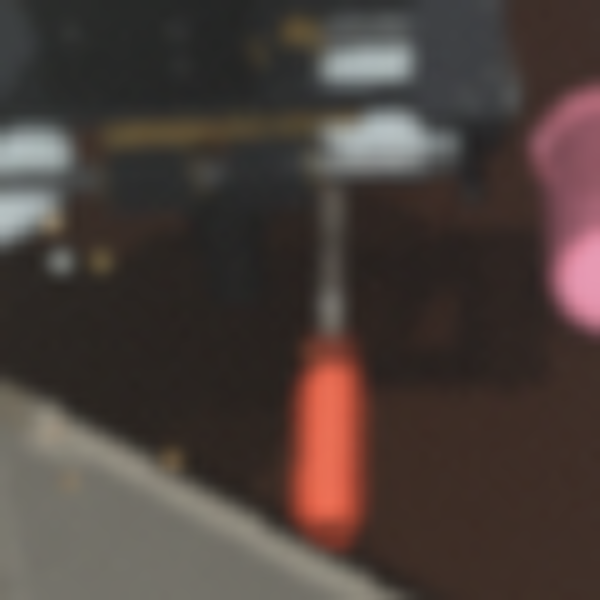

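The closed fingertips are at about (203.5,224), again some 4 px short of the prediction, and there is no contact. I'll carry on down in small steps.

Call:
step_arm(delta_pos=[[0,0,0.01],[0,0,0.02],[0,0,0.02]], rot=[[0,0,0],[0,0,0],[0,0,0]], gripper=[-1,-1,-1])

```text
time_s: 8.02
tool_pos: [0.4204, -0.0103, 0.0101]
tool_rot: [-180.0, 0.0, 37.2]
force: [0.1, 0.8, 0.4]
grip_width: 0.0001
grasp_force: 0.0
```

Call:
step_arm(delta_pos=[[0,0,0.005],[0,0,0.01],[0,0,0.01]], rot=[[0,0,0],[0,0,0],[0,0,0]], gripper=[-1,-1,-1])

```text
time_s: 8.4
tool_pos: [0.4206, -0.0102, 0.0083]
tool_rot: [-180.0, 0.0, 37.2]
force: [-0.1, 0.2, -0.4]
grip_width: 0.0002
grasp_force: 0.0
```

Call:
step_arm(delta_pos=[[0,0,0.01],[0,0,0.02],[0,0,0.02]], rot=[[0,0,0],[0,0,0],[0,0,0]], gripper=[-1,-1,-1])

```text
time_s: 8.78
tool_pos: [0.4204, -0.0102, 0.0042]
tool_rot: [-180.0, 0.0, 37.2]
force: [0.2, -0.2, -0.6]
grip_width: 0.0003
grasp_force: 0.0
```

Call:
step_arm(delta_pos=[[0,0,0.01],[0,0,0.015],[0,0,0.015]], rot=[[0,0,0],[0,0,0],[0,0,0]], gripper=[-1,-1,-1])

```text
time_s: 9.15
tool_pos: [0.4206, -0.0102, 0.0013]
tool_rot: [-180.0, 0.0, 37.2]
force: [0.1, -0.0, -0.1]
grip_width: 0.0007
grasp_force: 0.0
```

Call:
step_arm(delta_pos=[[0,0,0.005],[0,0,0.01],[0,0,0.01]], rot=[[0,0,0],[0,0,0],[0,0,0]], gripper=[-1,-1,-1])

```text
time_s: 9.52
tool_pos: [0.4205, -0.0102, -0.0007]
tool_rot: [-180.0, 0.0, 37.2]
force: [-0.1, -0.1, -0.8]
grip_width: 0.0002
grasp_force: 0.0
```

Call:
step_arm(delta_pos=[[0,0,0.005],[0,0,0.01],[0,0,0.01]], rot=[[0,0,0],[0,0,0],[0,0,0]], gripper=[-1,-1,-1])

```text
time_s: 9.9
tool_pos: [0.4206, -0.0102, -0.0027]
tool_rot: [-180.0, 0.0, 37.2]
force: [-0.3, -0.5, 0.3]
grip_width: 0.0006
grasp_force: 0.0
```

Call:
step_arm(delta_pos=[[0,0,0.005],[0,0,0.005]], rot=[[0,0,0],[0,0,0]], gripper=[-1,-1])

```text
time_s: 10.15
tool_pos: [0.4205, -0.0102, -0.0037]
tool_rot: [-180.0, 0.0, 37.2]
force: [0.1, -0.6, 0.6]
grip_width: 0.0003
grasp_force: 0.0
```

Call:
step_arm(delta_pos=[[0,0,0.005],[0,0,0.005]], rot=[[0,0,0],[0,0,0]], gripper=[-1,-1])

```text
time_s: 10.4
tool_pos: [0.4206, -0.0102, -0.0047]
tool_rot: [-180.0, 0.0, 37.2]
force: [-0.7, 0.2, 0.4]
grip_width: 0.0007
grasp_force: 0.0
```

Call:
step_arm(delta_pos=[[0,0,0.005],[0,0,0.005]], rot=[[0,0,0],[0,0,0]], gripper=[-1,-1])

```text
time_s: 10.65
tool_pos: [0.4206, -0.0102, -0.0057]
tool_rot: [-180.0, 0.0, 37.2]
force: [-0.4, -0.2, -0.4]
grip_width: 0.0006
grasp_force: 0.0
```

Call:
step_arm(delta_pos=[[0,0,0.005],[0,0,0.005]], rot=[[0,0,0],[0,0,0]], gripper=[-1,-1])

```text
time_s: 10.9
tool_pos: [0.4206, -0.0102, -0.0067]
tool_rot: [-180.0, 0.0, 37.2]
force: [-0.0, -0.4, -0.3]
grip_width: 0.0008
grasp_force: 0.0
```

Call:
step_arm(delta_pos=[[0,0,0.005],[0,0,0.005]], rot=[[0,0,0],[0,0,0]], gripper=[-1,-1])

```text
time_s: 11.15
tool_pos: [0.4206, -0.0102, -0.0077]
tool_rot: [-180.0, 0.0, 37.2]
force: [0.1, 0.6, -0.2]
grip_width: 0.0006
grasp_force: 0.0
```

Run:
```python
from h import *
st(); c=snap('side','s5'); o=env.get_obs(); p=np.array(o['tool_pos']); print(proj(c,p-[0,0,.011]),proj(c,[p[0],p[1],0]))
i=cv2.imread('pics/s5.png')[200:250,180:230]; i=cv2.convertScaleAbs(i,alpha=2.0); i=cv2.resize(i,None,fx=10,fy=10,interpolation=cv2.INTER_CUBIC)
cv2.imwrite('pics/v6.png',i)
```

```text
{'time_s': 11.15, 'tool_pos': [0.4206, -0.0102, -0.0077], 'tool_rot': [-179.9967, 0.0039, 37.2304], 'force': [0.1166, 0.6208, -0.2235], 'grip_width': 0.0006, 'grasp_force': 0.0, 'qpos': [-31.045, 4.0519, 29.7666, 128.0622, -2.687, 48.4555, -52.3269]}
[204.76583303 232.03559798] [204.26333521 228.42609536]
```

View pics/v6.png

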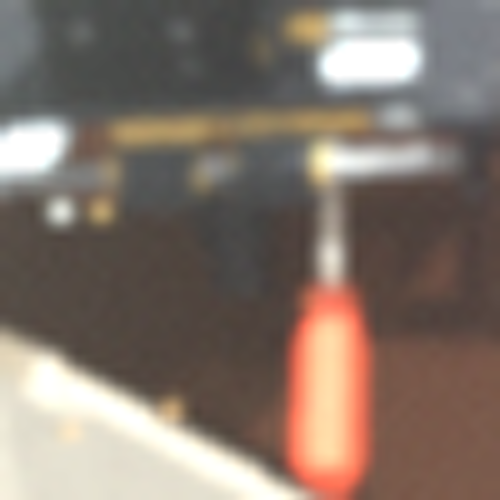

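The closed fingertip is at (203.8,229), close to the worktop by its pixel position. I'll continue in 1 mm steps.

Call:
step_arm(delta_pos=[[0,0,0.005],[0,0,0.005]], rot=[[0,0,0],[0,0,0]], gripper=[-1,-1])

```text
time_s: 11.45
tool_pos: [0.4205, -0.0102, -0.0087]
tool_rot: [-180.0, 0.0, 37.2]
force: [-0.4, -0.7, 0.1]
grip_width: 0.0008
grasp_force: 0.0
```

Call:
step_arm(delta_pos=[[0,0,0.005],[0,0,0.005]], rot=[[0,0,0],[0,0,0]], gripper=[-1,-1])

```text
time_s: 11.7
tool_pos: [0.4205, -0.0103, -0.0097]
tool_rot: [-180.0, 0.0, 37.2]
force: [0.4, -0.2, -0.4]
grip_width: 0.0006
grasp_force: 0.0
```

Call:
step_arm(delta_pos=[[0,0,0.005],[0,0,0.005]], rot=[[0,0,0],[0,0,0]], gripper=[-1,-1])

```text
time_s: 11.95
tool_pos: [0.4206, -0.0102, -0.0107]
tool_rot: [-180.0, 0.0, 37.2]
force: [-0.4, -0.5, 0.9]
grip_width: 0.0005
grasp_force: 0.0
```

Call:
step_arm(delta_pos=[[0,0,0.005],[0,0,0.005]], rot=[[0,0,0],[0,0,0]], gripper=[-1,-1])

```text
time_s: 12.2
tool_pos: [0.4206, -0.0102, -0.0117]
tool_rot: [-180.0, 0.0, 37.2]
force: [-0.1, -0.6, -0.3]
grip_width: 0.0007
grasp_force: 0.0
```

Call:
step_arm(delta_pos=[[0,0,0.005],[0,0,0.005]], rot=[[0,0,0],[0,0,0]], gripper=[-1,-1])

```text
time_s: 12.45
tool_pos: [0.4206, -0.0102, -0.0127]
tool_rot: [-180.0, 0.0, 37.2]
force: [0.5, -0.4, -0.2]
grip_width: 0.0005
grasp_force: 0.0
```

Call:
step_arm(delta_pos=[[0,0,0.005],[0,0,0.005]], rot=[[0,0,0],[0,0,0]], gripper=[-1,-1])

```text
time_s: 12.7
tool_pos: [0.4205, -0.0102, -0.0137]
tool_rot: [-180.0, 0.0, 37.2]
force: [0.1, -0.4, -0.6]
grip_width: 0.0003
grasp_force: 0.0
```

Call:
step_arm(delta_pos=[[0,0,0.005],[0,0,0.005]], rot=[[0,0,0],[0,0,0]], gripper=[-1,-1])

```text
time_s: 12.95
tool_pos: [0.4206, -0.0102, -0.0147]
tool_rot: [-180.0, -0.0, 37.2]
force: [0.5, 0.6, -0.1]
grip_width: 0.0004
grasp_force: 0.0
```

Call:
step_arm(delta_pos=[[0,0,0.005],[0,0,0.005]], rot=[[0,0,0],[0,0,0]], gripper=[-1,-1])

```text
time_s: 13.2
tool_pos: [0.4207, -0.0102, -0.0148]
tool_rot: [-180.0, 0.0, 37.2]
force: [-3.7, -0.4, 11.1]
grip_width: 0.0001
grasp_force: 5.3
```

Call:
step_arm(delta_pos=[[0,0,0.005],[0,0,0.005]], rot=[[0,0,0],[0,0,0]], gripper=[-1,-1])

```text
time_s: 13.45
tool_pos: [0.4207, -0.0102, -0.0149]
tool_rot: [-179.9, 0.0, 37.2]
force: [-7.1, -1.4, 22.3]
grip_width: 0.0003
grasp_force: 11.1
```

Call:
step_arm(delta_pos=[[0,0,0.005],[0,0,0.005]], rot=[[0,0,0],[0,0,0]], gripper=[-1,-1])

```text
time_s: 13.7
tool_pos: [0.4207, -0.0102, -0.015]
tool_rot: [-179.9, 0.0, 37.2]
force: [-11.5, -1.6, 34.0]
grip_width: 0.0005
grasp_force: 16.9
```

Run:
```python
from h import *
st(); o=env.get_obs(); p=np.array(o['tool_pos']); R0=R.from_euler('xyz',o['tool_rot'],degrees=True)
a=[]
for n,box in(('side',(170,190,240,250)),('top',(180,190,280,290))):
    c=snap(n,n+'6'); x0,y0,x1,y1=box; i=cv2.convertScaleAbs(cv2.imread(f'pics/{n}6.png')[y0:y1,x0:x1],alpha=1.8); f=400/(x1-x0)
    i=cv2.resize(i,None,fx=f,fy=f,interpolation=cv2.INTER_CUBIC)
    for d,col in((.011,(0,0,255)),(-.059,(255,0,0))):
        u,v=proj(c,p+R0.apply([0,0,d])); cv2.circle(i,(int((u-x0)*f),int((v-y0)*f)),3,col,-1)
    for sx in(-1,1):
        for sy in(-1,1):
            u,v=proj(c,p+R0.apply([sx*.0375,sy*.095,-.059])); cv2.circle(i,(int((u-x0)*f),int((v-y0)*f)),3,(0,255,0),-1)
    a.append(cv2.copyMakeBorder(i,0,400-i.shape[0],0,0,0))
cv2.imwrite('pics/v7.png',np.hstack(a))
```

```text
{'time_s': 13.7, 'tool_pos': [0.4207, -0.0102, -0.015], 'tool_rot': [-179.8518, 0.0431, 37.2124], 'force': [-11.4732, -1.5738, 33.9911], 'grip_width': 0.0005, 'grasp_force': 16.8972, 'qpos': [-30.8397, 5.0597, 29.7797, 128.2123, -3.5303, 47.5698, -51.555]}
```

View pics/v7.png

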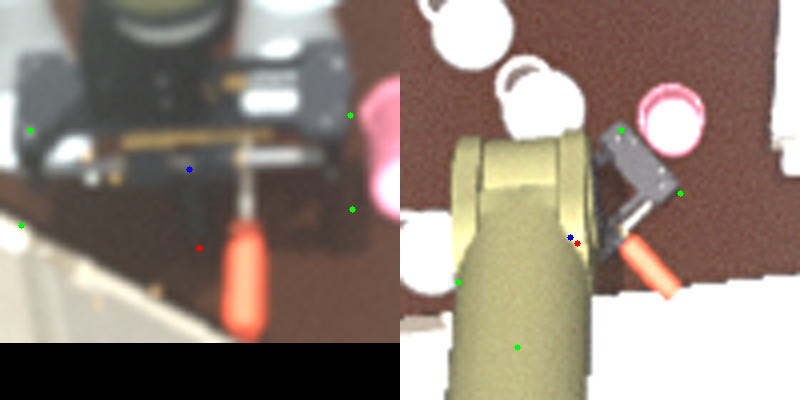

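Contact came at reading z = -0.0148, so true z ≈ reading + 26 mm. Body corners in the top view agree with the reading in xy to about 3 mm. I'll go to the handle with that correction, at reading z -0.0103.

Call:
step_arm(delta_pos=[[0,0,-0.1],[0,0,-0.4],[-0.1,0.06,-0.5],[-0.263,0.154,-0.5],[-0.263,0.154,-0.5],[-0.263,0.154,-0.5],[-0.263,0.154,-0.4],[-0.263,0.154,-0.25],[-0.263,0.154,-0.1],[-0.263,0.154,-0.037],[-0.263,0.154,-0.037],[-0.263,0.154,-0.037]], rot=[[0,0,0],[0,0,0],[0,0,0],[0,0,0],[0,0,0],[0,0,0],[0,0,0],[0,0,0],[0,0,0],[0,0,0],[0,0,0],[0,0,0]], gripper=[1,1,1,1,1,1,1,1,1,1,1,1])

```text
time_s: 15.3
tool_pos: [0.3984, -0.0664, -0.0094]
tool_rot: [180.0, -0.1, 37.3]
force: [0.4, -0.1, 0.4]
grip_width: 0.0869
grasp_force: 0.0
```

Call:
step_arm(delta_pos=[[0,0,0],[0,0,0],[0,0,0],[0,0,0],[0,0,0],[0,0,0],[0,0,0],[0,0,0],[0,0,0],[0,0,0]], rot=[[0,0,0],[0,0,0],[0,0,0],[0,0,0],[0,0,0],[0,0,0],[0,0,0],[0,0,0],[0,0,0],[0,0,0]], gripper=[-1,-1,-1,-1,-1,-1,-1,-1,-1,-1])

```text
time_s: 16.55
tool_pos: [0.3974, -0.0666, -0.0103]
tool_rot: [180.0, -0.0, 37.2]
force: [-0.2, 0.2, -0.2]
grip_width: 0.0207
grasp_force: 40.0
```

Call:
step_arm(delta_pos=[[0,0,-0.2],[0,0,-0.5],[0,0,-0.75],[0,0,-0.75],[0,0,-0.75]], rot=[[0,0,0],[0,0,0],[0,0,0],[0,0,0],[0,0,0]], gripper=[-1,-1,-1,-1,-1])

```text
time_s: 17.18
tool_pos: [0.3968, -0.0665, 0.1391]
tool_rot: [-180.0, 0.0, 37.2]
force: [0.7, 0.4, 0.0]
grip_width: 0.0202
grasp_force: 40.0
```

Run:
```python
from h import *
st(); plan((.36,-.17,.12,180,0,14),(.325,-.2665,.08,180,0,-9.8),(.325,-.2665,.0259,180,0,-9.8))
```

```text
{'time_s': 17.175, 'tool_pos': [0.3968, -0.0665, 0.1391], 'tool_rot': [-179.9571, 0.0251, 37.2338], 'force': [0.733, 0.4392, 0.0075], 'grip_width': 0.0202, 'grasp_force': 39.9999, 'qpos': [-30.2973, -12.94, 32.3064, 121.828, 7.3281, 69.3641, -54.0198]}
dpos [-0.46, 0.301, 0.095] rot [-0.0, 0.0, 0.27] rows>= 2.2
dpos [-0.287, 0.426, 0.2] rot [-0.0, -0.0, 0.277] rows>= 2.2
dpos [-0.0, -0.0, 0.27] rot [0.0, 0.0, 0.0] rows>= 0.9
```

Call:
step_arm(delta_pos=[[-0.25,0.15,0.05],[-0.46,0.3,0.095],[-0.46,0.3,0.095],[-0.46,0.3,0.095]], rot=[[0,0,0.13],[0,0,0.27],[0,0,0.27],[0,0,0.27]], gripper=[-1,-1,-1,-1])

```text
time_s: 17.68
tool_pos: [0.3595, -0.1694, 0.1195]
tool_rot: [-179.9, 0.1, 14.1]
force: [0.3, 0.2, -0.4]
grip_width: 0.0203
grasp_force: 40.0
```

Call:
step_arm(delta_pos=[[-0.29,0.43,0.1],[-0.29,0.43,0.2],[-0.29,0.43,0.2],[-0.29,0.43,0.4],[-0.29,0.43,0.47],[-0.29,0.43,0.47],[-0.29,0.43,0.47]], rot=[[0,0,0.14],[0,0,0.28],[0,0,0.28],[0,0,0.28],[0,0,0.28],[0,0,0.28],[0,0,0.28]], gripper=[-1,-1,-1,-1,-1,-1,-1])

```text
time_s: 18.55
tool_pos: [0.3259, -0.2676, 0.0275]
tool_rot: [180.0, -0.1, -10.0]
force: [0.2, -0.2, 0.2]
grip_width: 0.0207
grasp_force: 40.0
```

Run:
```python
from h import *
o=st(); a=[]
for n,box in(('side',(245,215,315,275)),('top',(250,205,320,265))):
    c=snap(n,n+'7'); x0,y0,x1,y1=box; f=400/(x1-x0)
    i=cv2.resize(cv2.imread(f'pics/{n}7.png')[y0:y1,x0:x1],None,fx=f,fy=f,interpolation=cv2.INTER_CUBIC)
    R0=R.from_euler('xyz',o['tool_rot'],degrees=True)
    u,v=proj(c,np.array(o['tool_pos'])+[0,0,.0258]+R0.apply([.110,0,.0047])); cv2.circle(i,(int((u-x0)*f),int((v-y0)*f)),2,(0,255,0),-1)
    print(n,u,v); a.append(i)
cv2.imwrite('pics/v8.png',np.hstack(a))
```

```text
{'time_s': 18.55, 'tool_pos': [0.3259, -0.2676, 0.0275], 'tool_rot': [179.9828, -0.064, -9.9657], 'force': [0.1611, -0.1674, 0.2174], 'grip_width': 0.0207, 'grasp_force': 39.9997, 'qpos': [-14.2828, -0.6602, 50.6479, 126.9994, 0.62, 53.3559, -63.972]}
side 274.8892812870591 252.08961912346297
top 301.82763305238274 236.6514503600185
```

View pics/v8.png

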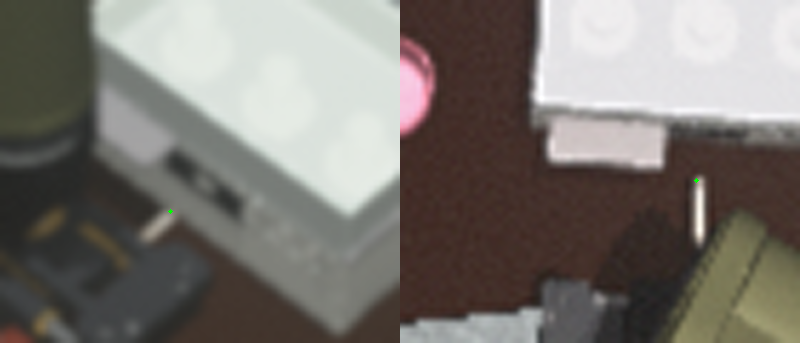

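The predicted tip (green) lies on the real tip in both views, at side (274.9,252.1) and top (301.8,236.7). The slot is at side (280.6,246.8), so I'll insert with 1.5 mm of sideways correction.

Call:
step_arm(delta_pos=[[0.0,-0.008,0],[0.06,-0.008,0],[0.12,-0.008,0],[0.16,-0.008,0],[0.19,-0.008,0],[0.19,-0.008,0]], rot=[[0,0,0],[0,0,0],[0,0,0],[0,0,0],[0,0,0],[0,0,0]], gripper=[-1,-1,-1,-1,-1,-1])

```text
time_s: 19.4
tool_pos: [0.3629, -0.2727, 0.0266]
tool_rot: [180.0, 0.0, -10.0]
force: [-0.4, 0.4, -2.3]
grip_width: 0.0206
grasp_force: 40.0
```

Call:
step_arm(delta_pos=[[0.02,0,0.005],[0.04,0,0.005],[0.06,0,0.005],[0.06,0,0.005]], rot=[[0,0,0],[0,0,0],[0,0,0],[0,0,0]], gripper=[-1,-1,-1,-1])

```text
time_s: 19.9
tool_pos: [0.3748, -0.2747, 0.0258]
tool_rot: [180.0, -0.0, -10.0]
force: [-0.1, -0.4, -1.2]
grip_width: 0.0205
grasp_force: 40.0
```

Call:
step_arm(delta_pos=[[0.01,0,0],[0.015,0,0],[0.015,0,0]], rot=[[0,0,0],[0,0,0],[0,0,0]], gripper=[-1,-1,-1])

```text
time_s: 20.27
tool_pos: [0.3763, -0.2748, 0.0253]
tool_rot: [-180.0, 0.1, -10.1]
force: [-3.4, 0.7, 0.0]
grip_width: 0.0204
grasp_force: 40.0
```

Call:
step_arm(delta_pos=[[0.01,0,0],[0.02,0,0],[0.03,0,0],[0.035,0,0],[0.035,0,0]], rot=[[0,0,0],[0,0,0],[0,0,0],[0,0,0],[0,0,0]], gripper=[-1,-1,-1,-1,-1])

```text
time_s: 20.9
tool_pos: [0.383, -0.276, 0.0252]
tool_rot: [-180.0, 0.2, -10.0]
force: [-7.0, 1.1, -0.6]
grip_width: 0.0204
grasp_force: 40.0
```

Run:
```python
from h import *
st(); a=snap('top','t8')['img'].astype(int); b=load('top7')['img'].astype(int)
d=np.abs(a-b).sum(2)>60; ys,xs=np.nonzero(d[150:250,260:345]); print(len(xs), xs.min()+260 if len(xs) else 0, ys.min()+150 if len(xs) else 0, xs.max()+260 if len(xs) else 0, ys.max()+150 if len(xs) else 0)
```

```text
{'time_s': 20.9, 'tool_pos': [0.383, -0.276, 0.0252], 'tool_rot': [-179.9687, 0.1659, -10.0446], 'force': [-7.046, 1.1372, -0.5758], 'grip_width': 0.0204, 'grasp_force': 40.0007, 'qpos': [-13.6498, 9.291, 49.5897, 120.5135, -8.696, 53.9131, -59.3107]}
3139 272 177 339 249
```

Call:
step_arm(delta_pos=[[0,0,0],[0,0,0],[0,0,0],[0,0,0],[0,0,0],[0,0,0],[-0.05,0,0],[-0.15,0,0],[-0.3,0,0],[-0.3,0,0]], rot=[[0,0,0],[0,0,0],[0,0,0],[0,0,0],[0,0,0],[0,0,0],[0,0,0],[0,0,0],[0,0,0],[0,0,0]], gripper=[-1,-1,-1,-1,-1,-1,-1,-1,-1,-1])

```text
time_s: 22.2
tool_pos: [0.3255, -0.2655, 0.0261]
tool_rot: [-179.9, -0.2, -10.1]
force: [-0.4, -0.2, 0.1]
grip_width: 0.0205
grasp_force: 40.0
```

Run:
```python
from h import *
st()
for n in('side','top'): snap(n,n+'9')
a=cv2.imread('pics/side9.png')[130:290,130:360]; b=cv2.imread('pics/top9.png')[140:300,140:370]
cv2.imwrite('pics/v9.png',cv2.resize(np.vstack([a,b]),None,fx=1.85,fy=1.85,interpolation=cv2.INTER_CUBIC))
```

```text
{'time_s': 22.2, 'tool_pos': [0.3255, -0.2655, 0.0261], 'tool_rot': [-179.8754, -0.2266, -10.0991], 'force': [-0.4076, -0.2354, 0.0578], 'grip_width': 0.0205, 'grasp_force': 39.9999, 'qpos': [-15.2068, -0.9271, 51.5133, 127.35, 0.6427, 53.0804, -64.1806]}
```

View pics/v9.png

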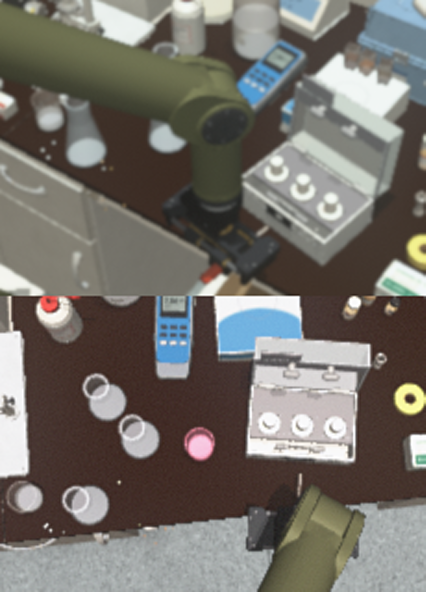

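The cover is wide open and the three stoppers stand at top crop (269,424), (302,426) and (336,428). Next I lay the screwdriver back in its old place.

Run:
```python
from h import *
plan((.36,-.17,.12,180,0,14),(.3974,-.0666,.12,180,0,37.2),(.3974,-.0666,-.0098,180,0,37.2))
# knobs / mouths by code
c=load('top9'); g=cv2.cvtColor(c['img'],cv2.COLOR_RGB2GRAY)
T=dict(c)
from math import hypot
k=[(140+269/1.85,140+(424-296)/1.85),(140+302/1.85,140+(426-296)/1.85),(140+336/1.85,140+(428-296)/1.85)]
for u,v in k:
    x0,y0=int(u)-9,int(v)-9; w=cv2.resize(g[y0:y0+18,x0:x0+18],None,fx=8,fy=8,interpolation=cv2.INTER_CUBIC)
    h=cv2.HoughCircles(cv2.GaussianBlur(w,(5,5),0),cv2.HOUGH_GRADIENT,1,200,param1=60,param2=10,minRadius=36,maxRadius=58)
    if h is not None:
        a,b,r=h[0][0]; print('collar',np.round(atz(c,x0+(a-3.5)/8,y0+(b-3.5)/8,.064),4),r/8, 'eye knob', np.round(atz(c,u,v,.09),4))
```

```text
dpos [0.079, -0.502, -0.466] rot [0.001, -0.003, -0.28] rows>= 2.2
dpos [0.307, -0.456, -0.0] rot [-0.0, 0.0, -0.27] rows>= 2.2
dpos [0.0, -0.0, 0.649] rot [0.0, 0.0, 0.0] rows>= 2.1
collar [ 0.5368 -0.2401  0.064 ] 5.8125 eye knob [ 0.529  -0.2386  0.09  ]
collar [ 0.5235 -0.3008  0.064 ] 5.925 eye knob [ 0.5188 -0.2984  0.09  ]
collar [ 0.5159 -0.3626  0.064 ] 6.325 eye knob [ 0.5083 -0.3599  0.09  ]
```

Call:
step_arm(delta_pos=[[0,0,-0.3],[0.08,-0.5,-0.47],[0.08,-0.5,-0.47],[0.08,-0.5,-0.47],[0.08,-0.5,-0.47],[0.08,-0.5,-0.47]], rot=[[0,0,0],[0,0,-0.28],[0,0,-0.28],[0,0,-0.28],[0,0,-0.28],[0,0,-0.28]], gripper=[-1,-1,-1,-1,-1,-1])

```text
time_s: 23.05
tool_pos: [0.3589, -0.1706, 0.1198]
tool_rot: [180.0, -0.0, 13.9]
force: [-0.0, 0.1, -0.5]
grip_width: 0.021
grasp_force: 40.0
```

Call:
step_arm(delta_pos=[[0.3,-0.45,0],[0.307,-0.456,0],[0.307,-0.456,0],[0.307,-0.456,0],[0.307,-0.456,0]], rot=[[0,0,-0.27],[0,0,-0.27],[0,0,-0.27],[0,0,-0.27],[0,0,-0.27]], gripper=[-1,-1,-1,-1,-1])

```text
time_s: 23.68
tool_pos: [0.3957, -0.0681, 0.1197]
tool_rot: [-180.0, -0.0, 37.0]
force: [0.3, -0.6, -0.7]
grip_width: 0.0209
grasp_force: 40.0
```

Run:
```python
from h import *
st(); plan((.3974,-.0666,-.0098,180,0,37.2))
```

```text
{'time_s': 23.675, 'tool_pos': [0.3957, -0.0681, 0.1197], 'tool_rot': [-179.9898, -0.0027, 37.0212], 'force': [0.3303, -0.6156, -0.6689], 'grip_width': 0.0209, 'grasp_force': 39.9999, 'qpos': [-32.4374, -12.2836, 34.9466, 123.4555, 7.6057, 66.8517, -54.0954]}
dpos [0.011, -0.001, 0.647] rot [-0.0, -0.0, -0.002] rows>= 2.1
```

Call:
step_arm(delta_pos=[[0.011,0,0.25],[0.011,0,0.5],[0.011,0,0.6],[0.011,0,0.635],[0.011,0,0.648],[0.011,0,0.648],[0.011,0,0.648],[0.011,0,0.648],[0.011,0,0.648]], rot=[[0,0,0],[0,0,0],[0,0,0],[0,0,0],[0,0,0],[0,0,0],[0,0,0],[0,0,0],[0,0,0]], gripper=[-1,-1,-1,-1,-1,-1,-0.4,-0.3,-0.2])

```text
time_s: 24.8
tool_pos: [0.398, -0.0654, -0.0095]
tool_rot: [180.0, -0.0, 37.2]
force: [-1.3, 0.6, -0.2]
grip_width: 0.0325
grasp_force: 0.0
```

Call:
step_arm(delta_pos=[[0,0,0],[0,0,0],[0,0,0],[0,0,0],[0,0,-0.1],[0,0,-0.3],[0,0,-0.6],[0,0,-0.9],[0,0,-0.9],[0,0,-0.9]], rot=[[0,0,0],[0,0,0],[0,0,0],[0,0,0],[0,0,0],[0,0,0],[0,0,0],[0,0,0],[0,0,0],[0,0,0]], gripper=[0,0.5,0.5,0.5,0.5,0.5,0,0,0,0])

```text
time_s: 26.05
tool_pos: [0.3973, -0.0655, 0.1697]
tool_rot: [-180.0, 0.0, 37.2]
force: [-0.3, -0.0, -0.9]
grip_width: 0.0444
grasp_force: 0.0
```

Run:
```python
from h import *
st(); c=snap('side','s10'); T=snap('top','t10')
hsv=cv2.cvtColor(c['img'],cv2.COLOR_RGB2HSV); m=((hsv[:,:,0]<8)&(hsv[:,:,1]>150)&(hsv[:,:,2]>120)).astype(np.uint8); m[:200]=0;m[270:]=0;m[:,:190]=0;m[:,250:]=0
v,u=np.nonzero(m); print('handle px',u.mean(),v.mean(),v.min(),v.max(),atz(c,u.mean(),v.mean(),.012))
# frame diff of flasks in top vs start
a=load('top0')['img'].astype(int); d=(np.abs(a-T['img']).sum(2)>70).astype(np.uint8)
n,l,s,ce=cv2.connectedComponentsWithStats(d)
print([(s[k].tolist(),np.round(ce[k]).tolist()) for k in range(1,n) if s[k,4]>25])
```

```text
{'time_s': 26.05, 'tool_pos': [0.3973, -0.0655, 0.1697], 'tool_rot': [-179.967, 0.0061, 37.2289], 'force': [-0.2688, -0.0455, -0.8691], 'grip_width': 0.0444, 'grasp_force': 0.0, 'qpos': [-33.7248, -15.2962, 34.1069, 119.4291, 8.8493, 73.5428, -55.8711]}
handle px 212.625 243.53125 236 247 [ 0.37655706 -0.08189178  0.012     ]
[([273, 162, 68, 73, 3234], [306.0, 193.0]), ([184, 172, 26, 36, 549], [196.0, 190.0]), ([182, 216, 93, 168, 7765], [232.0, 305.0]), ([0, 310, 35, 39, 924], [15.0, 329.0]), ([0, 348, 91, 36, 1807], [33.0, 371.0]), ([176, 378, 32, 6, 141], [192.0, 381.0])]
```

Something changed at top (196,190): the far flask has moved. I'll re-measure it by template matching in both views.

```bash
cat >> h.py <<'E'
def tm(ref,cur,u0,v0,u1,v1,m=25):
    "shift (px) of patch from ref to cur"
    a=cv2.imread(f'pics/{ref}.png'); b=cv2.imread(f'pics/{cur}.png'); f=4
    t=cv2.resize(a[v0:v1,u0:u1],None,fx=f,fy=f,interpolation=cv2.INTER_CUBIC); s=cv2.resize(b[v0-m:v1+m,u0-m:u1+m],None,fx=f,fy=f,interpolation=cv2.INTER_CUBIC)
    r=cv2.matchTemplate(s,t,cv2.TM_CCOEFF_NORMED); _,mx,_,l=cv2.minMaxLoc(r); return np.array(l)/f-m,round(mx,3)
E
python3 - <<'E'
from h import *
T=load('top0');S=load('side0'); tt=lambda u,v:(140+(u-1.5)/4,170+(v-1.5)/4); ss=lambda u,v:(140+(u-1.5)/4,145+(v-1.5)/4)
for n,a,b in(('far',(208,75),(318,50)),('mid',(285,164),(313,125)),('near',(164,320),(127,157))):
    u,v=tt(*a); d,q=tm('top0','t10',int(u-9),int(v-9),int(u+10),int(v+10)); print(n,'top',d,q,np.round(atz(T,u+d[0],v+d[1],.14),4))
    u,v=ss(*b); d,q=tm('side0','s10',int(u-8),int(v-6),int(u+9),int(v+12)); print(n,'side',d,q,np.round(atz(S,u+d[0],v+d[1],.14),4))
i=[cv2.imread('pics/t10.png')[150:280,140:340],cv2.imread('pics/s10.png')[120:250,140:340]]
cv2.imwrite('pics/v10.png',cv2.resize(np.hstack(i),None,fx=2,fy=2,interpolation=cv2.INTER_CUBIC))
E
```

```text
far top [ 1.5 -9. ] 0.984 [0.654  0.0584 0.14  ]
far side [ 6.75 -4.25] 0.752 [0.6515 0.0606 0.14  ]
mid top [0. 0.] 0.868 [0.5425 0.0084 0.14  ]
mid side [-1.25 24.25] 0.763 [ 0.4471 -0.056   0.14  ]
near top [0. 0.] 0.999 [0.4265 0.1155 0.14  ]
near side [-0.75 -0.25] 0.853 [0.4241 0.1186 0.14  ]
```

Far flask is now at (0.653, 0.059), mid at (0.5415, 0.0095), near at (0.4255, 0.1157). Stoppers are at (.5305,-.238), (.5198,-.299) and (.509,-.360). I'll take the left stopper first, for the far flask.

Run:
```python
from h import *
plan((.46,-.16,.2,180,0,10),(.5305,-.2385,.12,180,0,-10),(.5305,-.2385,.0542,180,0,-10),(.5305,-.2385,.2,180,0,-10))
print()
plan((.5305,-.2385,.2,180,0,-10),(.57,-.12,.2,180,0,10),(.63,.0,.2,180,0,30),(.6525,.0592,.2,180,0,40),(.6525,.0592,.136,180,0,40))
```

```text
dpos [-0.033, 0.568, -0.158] rot [-0.001, 0.002, 0.317] rows>= 2.5
dpos [0.279, 0.448, 0.4] rot [0.0, -0.0, 0.233] rows>= 2.1
dpos [0.0, -0.0, 0.329] rot [0.0, 0.0, 0.0] rows>= 1.1
dpos [0.0, 0.0, -0.729] rot [0.0, 0.0, 0.0] rows>= 2.3

dpos [0.01, 1.094, -0.159] rot [-0.0, 0.002, 0.55] rows>= 4.4
dpos [0.092, -0.618, -0.0] rot [0.0, 0.0, -0.233] rows>= 2.0
dpos [0.4, -0.539, -0.0] rot [-0.0, 0.0, -0.233] rows>= 2.1
dpos [0.245, -0.2, -0.0] rot [0.0, 0.0, -0.116] rows>= 1.0
dpos [-0.0, -0.0, 0.32] rot [0.0, 0.0, 0.0] rows>= 1.0
```

Call:
step_arm(delta_pos=[[-0.033,0.3,-0.158],[-0.033,0.568,-0.158],[-0.033,0.568,-0.158],[-0.033,0.568,-0.158],[-0.033,0.568,-0.158]], rot=[[0,0,0.15],[0,0,0.317],[0,0,0.317],[0,0,0.317],[0,0,0.317]], gripper=[0,0,0,0,0], squeeze=20)

```text
time_s: 26.78
tool_pos: [0.4604, -0.1592, 0.2008]
tool_rot: [-180.0, 0.1, 10.1]
force: [-0.7, 0.1, 0.2]
grip_width: 0.0434
grasp_force: 0.0
```

Call:
step_arm(delta_pos=[[0.15,0.2,0.2],[0.279,0.448,0.4],[0.279,0.448,0.4],[0.279,0.448,0.4],[0.279,0.448,0.4],[0.279,0.448,0.4]], rot=[[0,0,0.1],[0,0,0.233],[0,0,0.233],[0,0,0.233],[0,0,0.233],[0,0,0.233]], gripper=[0,0,0,0,0,0])

```text
time_s: 27.52
tool_pos: [0.5324, -0.2375, 0.1237]
tool_rot: [-179.9, -0.2, -9.9]
force: [0.4, -0.2, -0.5]
grip_width: 0.0436
grasp_force: 0.0
```

Run:
```python
from h import *
st(); plan((.5305,-.2385,.0542,180,0,-10))
```

```text
{'time_s': 27.525, 'tool_pos': [0.5324, -0.2375, 0.1237], 'tool_rot': [-179.8524, -0.2157, -9.9332], 'force': [0.4305, -0.1525, -0.4992], 'grip_width': 0.0436, 'grasp_force': 0.0, 'qpos': [-20.3024, 17.6871, 49.785, 100.7483, -14.7028, 68.1214, -66.2768]}
dpos [-0.01, 0.007, 0.347] rot [-0.002, -0.003, 0.001] rows>= 1.1
```

Call:
step_arm(delta_pos=[[0,0,0.1],[0,0,0.2],[0,0,0.29],[0,0,0.33],[0,0,0.33],[0,0,0.33],[0,0,0.33],[0,0,0.33],[0,0,0.33],[0,0,0.33],[0,0,0.33]], rot=[[0,0,0],[0,0,0],[0,0,0],[0,0,0],[0,0,0],[0,0,0],[0,0,0],[0,0,0],[0,0,0],[0,0,0],[0,0,0]], gripper=[0,0,0,0,0,-1,-1,-1,-1,-1,-1])

```text
time_s: 28.9
tool_pos: [0.532, -0.2386, 0.0562]
tool_rot: [-180.0, -0.0, -10.0]
force: [-0.9, 1.0, 4.2]
grip_width: 0.021
grasp_force: 20.0
```

Gripped at 21 mm. I'll lift it, carry it over the far flask, then check.

Call:
step_arm(delta_pos=[[0,0,-0.05],[0,0,-0.2],[0,0,-0.45],[0,0,-0.73],[0,0,-0.73]], rot=[[0,0,0],[0,0,0],[0,0,0],[0,0,0],[0,0,0]], gripper=[-1,-1,-1,-1,-1])

```text
time_s: 29.52
tool_pos: [0.5341, -0.2403, 0.2067]
tool_rot: [180.0, -0.5, -10.1]
force: [0.1, -0.4, -1.3]
grip_width: 0.0214
grasp_force: 20.0
```

Call:
step_arm(delta_pos=[[0.05,-0.3,0],[0.09,-0.618,0],[0.09,-0.618,0],[0.09,-0.618,0]], rot=[[0,0,-0.1],[0,0,-0.233],[0,0,-0.233],[0,0,-0.233]], gripper=[-1,-1,-1,-1])

```text
time_s: 30.02
tool_pos: [0.5702, -0.1202, 0.2009]
tool_rot: [180.0, 0.1, 10.0]
force: [-0.4, -0.7, -0.9]
grip_width: 0.0212
grasp_force: 20.0
```

Call:
step_arm(delta_pos=[[0.2,-0.25,0],[0.4,-0.54,0],[0.4,-0.54,0],[0.4,-0.54,0]], rot=[[0,0,-0.1],[0,0,-0.233],[0,0,-0.233],[0,0,-0.233]], gripper=[-1,-1,-1,-1])

```text
time_s: 30.52
tool_pos: [0.6306, -0.0015, 0.2012]
tool_rot: [179.9, 0.1, 29.9]
force: [-1.1, -0.8, 0.8]
grip_width: 0.0209
grasp_force: 20.0
```

Call:
step_arm(delta_pos=[[0.245,-0.2,0],[0.245,-0.2,0],[0.245,-0.2,0],[0.245,-0.2,0],[0.245,-0.2,0]], rot=[[0,0,-0.116],[0,0,-0.116],[0,0,-0.116],[0,0,-0.116],[0,0,-0.116]], gripper=[-1,-1,-1,-1,-1])

```text
time_s: 31.15
tool_pos: [0.6532, 0.0574, 0.2021]
tool_rot: [180.0, -0.0, 39.8]
force: [-0.5, -0.6, -0.6]
grip_width: 0.0213
grasp_force: 20.0
```

Run:
```python
from h import *
o=st(); c=snap('side','s11'); T=snap('top','t11'); i=[]
d,q=tm('t10','t11',184,168,206,192,10); print('flask far top shift',d,q)
for d,zo in((0,.0258),(0,.019)):
    p=np.array(o['tool_pos'])+[0,0,zo]; print(np.round(proj(c,p),1), 'collar foot',np.round(proj(c,p-[0,0,.05]),1))
for z in(.14,): print('mouth',np.round(proj(c,[.6525,.0592,z]),1))
a=cv2.imread('pics/s11.png')[95:215,170:290]; b=cv2.imread('pics/t11.png')[150:270,150:270]
cv2.imwrite('pics/v11.png',cv2.resize(np.hstack([a,b]),None,fx=3.3,fy=3.3,interpolation=cv2.INTER_CUBIC))
# white stopper blob
h=cv2.cvtColor(c['img'],cv2.COLOR_RGB2HSV); m=((h[:,:,1]<35)&(h[:,:,2]>195)).astype(np.uint8); m[:130]=0;m[215:]=0;m[:,:185]=0;m[:,265:]=0
n,l,s,ce=cv2.connectedComponentsWithStats(m); print([(s[k].tolist(),np.round(ce[k],1).tolist()) for k in range(1,n) if s[k,4]>15])
```

```text
{'time_s': 31.15, 'tool_pos': [0.6532, 0.0574, 0.2021], 'tool_rot': [179.9748, -0.0132, 39.8006], 'force': [-0.4534, -0.5595, -0.5589], 'grip_width': 0.0213, 'grasp_force': 19.9999, 'qpos': [-34.3193, 21.4618, 35.4996, 83.8836, -12.5057, 78.611, -48.4393]}
flask far top shift [0.25 0.25] 0.893
[225.4 133. ] collar foot [226.3 144.5]
[225.5 134.6] collar foot [226.4 146. ]
mouth [226.4 152.9]
[([185, 131, 28, 37, 546], [194.3, 147.5]), ([232, 130, 23, 9, 165], [243.6, 133.5]), ([224, 176, 8, 10, 39], [228.4, 180.4]), ([216, 199, 7, 11, 57], [219.2, 203.7])]
```

Call:
step_arm(delta_pos=[[0,0,0.1],[0,0,0.19],[0,0,0.22],[0,0,0.25],[0,0,0.27],[0,0,0.27]], rot=[[0,0,0],[0,0,0],[0,0,0],[0,0,0],[0,0,0],[0,0,0]], gripper=[-1,-1,-1,-1,-1,-1])

```text
time_s: 32.0
tool_pos: [0.6535, 0.0594, 0.1478]
tool_rot: [180.0, -0.0, 40.0]
force: [-1.0, -0.1, 0.7]
grip_width: 0.0214
grasp_force: 20.0
```

Call:
step_arm(delta_pos=[[0,0,0.01],[0,0,0.02],[0,0,0.02]], rot=[[0,0,0],[0,0,0],[0,0,0]], gripper=[-1,-1,-1])

```text
time_s: 32.38
tool_pos: [0.6533, 0.0594, 0.1437]
tool_rot: [-180.0, 0.0, 40.0]
force: [0.3, 0.4, -0.0]
grip_width: 0.0211
grasp_force: 20.0
```

Call:
step_arm(delta_pos=[[0,0,0.01],[0,0,0.02],[0,0,0.02]], rot=[[0,0,0],[0,0,0],[0,0,0]], gripper=[-1,-1,-1])

```text
time_s: 32.75
tool_pos: [0.6533, 0.0594, 0.1395]
tool_rot: [-180.0, 0.0, 40.0]
force: [-0.6, -0.8, -0.6]
grip_width: 0.0213
grasp_force: 20.0
```

Call:
step_arm(delta_pos=[[0,0,0.01],[0,0,0.01]], rot=[[0,0,0],[0,0,0]], gripper=[-1,-1])

```text
time_s: 33.0
tool_pos: [0.6537, 0.0594, 0.1383]
tool_rot: [180.0, -0.0, 40.0]
force: [-0.8, -0.5, 1.9]
grip_width: 0.0215
grasp_force: 20.0
```

Call:
step_arm(delta_pos=[[0,0,0.01],[0,0,0.01]], rot=[[0,0,0],[0,0,0]], gripper=[-1,-1])

```text
time_s: 33.25
tool_pos: [0.6543, 0.0595, 0.1382]
tool_rot: [180.0, -0.2, 40.0]
force: [-3.7, 0.2, 10.8]
grip_width: 0.0215
grasp_force: 20.0
```

Contact at .1384 is 82 mm above the pick height, exactly the deck-to-rim difference, so the stopper is seated. I'll release it and go up.

Call:
step_arm(delta_pos=[[0,0,-0.01],[0,0,-0.01],[0,0,-0.01],[0,0,-0.01],[0,0,-0.01],[0,0,-0.1],[0,0,-0.3],[0,0,-0.35],[0,0,-0.35]], rot=[[0,0,0],[0,0,0],[0,0,0],[0,0,0],[0,0,0],[0,0,0],[0,0,0],[0,0,0],[0,0,0]], gripper=[-1,0,0,0,0,0,0,0,0])

```text
time_s: 34.38
tool_pos: [0.654, 0.0594, 0.2072]
tool_rot: [179.9, -0.1, 40.0]
force: [0.3, -0.0, -1.4]
grip_width: 0.0438
grasp_force: 0.0
```

Run:
```python
from h import *
st(); plan((.61,-.09,.2,180,0,18),(.54,-.24,.2,180,0,-5),(.5195,-.2995,.12,180,0,-10),(.5195,-.2995,.0565,180,0,-10),(.5195,-.2995,.2,180,0,-10),(.52,-.15,.2,180,0,10),(.54,.0,.2,180,0,33),(.5415,.0095,.2,180,0,33))
```

```text
{'time_s': 34.375, 'tool_pos': [0.654, 0.0594, 0.2072], 'tool_rot': [179.9428, -0.1271, 39.9785], 'force': [0.2577, -0.0112, -1.4216], 'grip_width': 0.0438, 'grasp_force': 0.0, 'qpos': [-34.4129, 21.3359, 35.4766, 83.4385, -12.4571, 79.036, -48.4802]}
dpos [-0.649, 0.431, 0.035] rot [0.0, -0.002, 0.256] rows>= 2.5
dpos [-0.565, 0.605, 0.0] rot [-0.0, -0.0, 0.268] rows>= 2.6
dpos [-0.076, 0.305, 0.4] rot [-0.0, -0.0, 0.058] rows>= 1.6
dpos [0.0, -0.0, 0.318] rot [0.0, 0.0, 0.0] rows>= 1.0
dpos [0.0, 0.0, -0.718] rot [0.0, 0.0, 0.0] rows>= 2.3
dpos [-0.127, -0.737, -0.0] rot [0.0, 0.0, -0.233] rows>= 2.4
dpos [0.229, -0.721, -0.0] rot [0.0, 0.0, -0.268] rows>= 2.4
dpos [0.032, -0.036, -0.0] rot [0.0, 0.0, 0.0] rows>= 0.2
```

Call:
step_arm(delta_pos=[[-0.33,0.22,0.02],[-0.65,0.43,0.035],[-0.65,0.43,0.035],[-0.65,0.43,0.035]], rot=[[0,0,0.12],[0,0,0.256],[0,0,0.256],[0,0,0.256]], gripper=[0,0,0,0])

```text
time_s: 34.88
tool_pos: [0.6077, -0.0931, 0.1982]
tool_rot: [-180.0, 0.1, 17.8]
force: [0.4, -0.3, -0.4]
grip_width: 0.0434
grasp_force: 0.0
```

Call:
step_arm(delta_pos=[[-0.28,0.3,0],[-0.565,0.605,0],[-0.565,0.605,0],[-0.565,0.605,0],[-0.565,0.605,0]], rot=[[0,0,0.13],[0,0,0.268],[0,0,0.268],[0,0,0.268],[0,0,0.268]], gripper=[0,0,0,0,0])

```text
time_s: 35.5
tool_pos: [0.5404, -0.2372, 0.1982]
tool_rot: [-179.9, 0.0, -4.8]
force: [0.1, 0.2, -0.4]
grip_width: 0.0436
grasp_force: 0.0
```

Call:
step_arm(delta_pos=[[-0.076,0.305,0.1],[-0.076,0.305,0.4],[-0.076,0.305,0.4],[-0.076,0.305,0.4],[-0.076,0.305,0.4]], rot=[[0,0,0.058],[0,0,0.058],[0,0,0.058],[0,0,0.058],[0,0,0.058]], gripper=[0,0,0,0,0])

```text
time_s: 36.12
tool_pos: [0.5208, -0.2988, 0.121]
tool_rot: [180.0, -0.2, -9.9]
force: [1.0, 0.5, 0.2]
grip_width: 0.0435
grasp_force: 0.0
```

Run:
```python
from h import *
st(); plan((.5195,-.2995,.0575,180,0,-10))
T=snap('top','t12')
d,q=tm('t10','t12',140,220,200,268,10); print('near',d,q); d,q=tm('t10','t12',199,198,228,232,10); print('mid',d,q)
```

```text
{'time_s': 36.125, 'tool_pos': [0.5208, -0.2988, 0.121], 'tool_rot': [179.9877, -0.2181, -9.8737], 'force': [0.9959, 0.5263, 0.2348], 'grip_width': 0.0435, 'grasp_force': 0.0, 'qpos': [-14.3283, 20.9384, 51.1579, 98.4835, -17.4651, 68.7404, -58.5194]}
dpos [-0.007, 0.005, 0.318] rot [0.0, -0.003, 0.001] rows>= 1.0
near [0. 0.] 0.999
mid [0.   0.25] 0.853
```

Call:
step_arm(delta_pos=[[0,0,0.1],[0,0,0.2],[0,0,0.28],[0,0,0.31],[0,0,0.31],[0,0,0.31],[0,0,0.31],[0,0,0.31],[0,0,0.31],[0,0,0.31]], rot=[[0,0,0],[0,0,0],[0,0,0],[0,0,0],[0,0,0],[0,0,0],[0,0,0],[0,0,0],[0,0,0],[0,0,0]], gripper=[0,0,0,0,0,-1,-1,-1,-1,-1])

```text
time_s: 37.42
tool_pos: [0.5188, -0.2994, 0.0572]
tool_rot: [-180.0, -0.0, -10.0]
force: [-0.1, 0.3, 3.8]
grip_width: 0.0214
grasp_force: 20.0
```

Call:
step_arm(delta_pos=[[0,0,0],[0,0,-0.05],[0,0,-0.2],[0,0,-0.45],[0,0,-0.72],[0,0,-0.72]], rot=[[0,0,0],[0,0,0],[0,0,0],[0,0,0],[0,0,0],[0,0,0]], gripper=[-1,-1,-1,-1,-1,-1])

```text
time_s: 38.17
tool_pos: [0.5204, -0.3015, 0.2056]
tool_rot: [179.9, -0.5, -10.1]
force: [0.2, 0.0, -0.1]
grip_width: 0.0208
grasp_force: 20.0
```

Call:
step_arm(delta_pos=[[-0.06,-0.35,0],[-0.127,-0.737,0],[-0.127,-0.737,0],[-0.127,-0.737,0],[-0.127,-0.737,0]], rot=[[0,0,-0.1],[0,0,-0.233],[0,0,-0.233],[0,0,-0.233],[0,0,-0.233]], gripper=[-1,-1,-1,-1,-1])

```text
time_s: 38.8
tool_pos: [0.5185, -0.1514, 0.2004]
tool_rot: [180.0, 0.0, 9.9]
force: [-0.7, -0.3, -0.6]
grip_width: 0.0213
grasp_force: 20.0
```

Call:
step_arm(delta_pos=[[0.12,-0.38,0],[0.245,-0.767,0],[0.245,-0.767,0],[0.245,-0.767,0],[0.245,-0.767,0],[0.245,-0.767,0]], rot=[[0,0,-0.1],[0,0,-0.268],[0,0,-0.268],[0,0,-0.268],[0,0,-0.268],[0,0,-0.268]], gripper=[-1,-1,-1,-1,-1,-1])

```text
time_s: 39.55
tool_pos: [0.5407, 0.0071, 0.2008]
tool_rot: [180.0, 0.0, 32.8]
force: [-0.1, -0.1, -0.2]
grip_width: 0.0214
grasp_force: 20.0
```

Run:
```python
from h import *
st(); plan((.5415,.0092,.145,180,0,33))
```

```text
{'time_s': 39.55, 'tool_pos': [0.5407, 0.0071, 0.2008], 'tool_rot': [179.9659, 0.0174, 32.7591], 'force': [-0.0944, -0.0646, -0.2226], 'grip_width': 0.0214, 'grasp_force': 19.9998, 'qpos': [-40.0889, 5.5167, 39.153, 100.5483, -3.5602, 75.1927, -57.3962]}
dpos [0.009, -0.007, 0.279] rot [0.0, 0.0, -0.003] rows>= 0.9
```

Call:
step_arm(delta_pos=[[0.003,-0.003,0.1],[0.003,-0.003,0.17],[0.003,-0.003,0.21],[0.003,-0.003,0.25],[0.003,-0.003,0.28],[0.003,-0.003,0.28]], rot=[[0,0,0],[0,0,0],[0,0,0],[0,0,0],[0,0,0],[0,0,0]], gripper=[-1,-1,-1,-1,-1,-1])

```text
time_s: 40.3
tool_pos: [0.5406, 0.0104, 0.1444]
tool_rot: [-180.0, 0.0, 33.0]
force: [-0.7, -1.5, 0.1]
grip_width: 0.0214
grasp_force: 20.0
```

Call:
step_arm(delta_pos=[[0,0,0.01],[0,0,0.02],[0,0,0.02]], rot=[[0,0,0],[0,0,0],[0,0,0]], gripper=[-1,-1,-1])

```text
time_s: 40.67
tool_pos: [0.5409, 0.0106, 0.1408]
tool_rot: [-180.0, -0.0, 33.0]
force: [-0.8, -1.1, -0.3]
grip_width: 0.0215
grasp_force: 20.0
```

Call:
step_arm(delta_pos=[[0,0,0.005],[0,0,0.01],[0,0,0.01]], rot=[[0,0,0],[0,0,0],[0,0,0]], gripper=[-1,-1,-1])

```text
time_s: 41.05
tool_pos: [0.5414, 0.0103, 0.1396]
tool_rot: [180.0, -0.1, 33.0]
force: [-1.8, -0.9, 5.9]
grip_width: 0.021
grasp_force: 20.0
```

Call:
step_arm(delta_pos=[[0,0,-0.005],[0,0,-0.005],[0,0,-0.005],[0,0,-0.005],[0,0,-0.005],[0,0,-0.1],[0,0,-0.28],[0,0,-0.32],[0,0,-0.32]], rot=[[0,0,0],[0,0,0],[0,0,0],[0,0,0],[0,0,0],[0,0,0],[0,0,0],[0,0,0],[0,0,0]], gripper=[-1,0,0,0,0,0,0,0,0])

```text
time_s: 42.18
tool_pos: [0.5414, 0.0106, 0.2037]
tool_rot: [180.0, -0.1, 33.0]
force: [-0.2, 0.5, -0.2]
grip_width: 0.0436
grasp_force: 0.0
```

Run:
```python
from h import *
st(); plan((.51,-.16,.2,180,0,10),(.51,-.31,.2,180,0,-10),(.5092,-.3605,.12,180,0,-10))
print(); plan((.5092,-.3605,.2,180,0,-10),(.5,-.2,.2,180,0,8),(.49,-.04,.2,180,0,30),(.4258,.1158,.2,180,0,52))
```

```text
{'time_s': 42.175, 'tool_pos': [0.5414, 0.0106, 0.2037], 'tool_rot': [179.9817, -0.1115, 33.0242], 'force': [-0.2436, 0.508, -0.1622], 'grip_width': 0.0436, 'grasp_force': 0.0, 'qpos': [-40.3344, 5.4019, 39.0453, 100.3019, -3.5574, 75.4199, -57.4994]}
dpos [-0.597, 0.63, 0.018] rot [-0.0, -0.001, 0.268] rows>= 2.8
dpos [-0.13, 0.739, 0.0] rot [0.0, -0.0, 0.233] rows>= 2.4
dpos [0.04, 0.249, 0.4] rot [0.0, 0.0, 0.0] rows>= 1.5

dpos [-1.146, 1.468, 0.017] rot [-0.0, -0.001, 0.501] rows>= 6.0
dpos [-0.185, -0.782, -0.0] rot [0.0, 0.0, -0.209] rows>= 2.6
dpos [0.062, -0.799, -0.0] rot [-0.0, 0.0, -0.256] rows>= 2.6
dpos [0.112, -0.835, -0.0] rot [0.0, 0.0, -0.256] rows>= 2.7
```

Call:
step_arm(delta_pos=[[-0.3,0.31,0.01],[-0.597,0.63,0.02],[-0.597,0.63,0.02],[-0.597,0.63,0.02],[-0.597,0.63,0.02]], rot=[[0,0,0.13],[0,0,0.268],[0,0,0.268],[0,0,0.268],[0,0,0.268]], gripper=[0,0,0,0,0])

```text
time_s: 42.8
tool_pos: [0.5091, -0.1592, 0.1979]
tool_rot: [-179.9, 0.1, 10.0]
force: [0.1, -0.2, 0.7]
grip_width: 0.044
grasp_force: 0.0
```

Call:
step_arm(delta_pos=[[-0.06,0.37,0],[-0.13,0.739,0],[-0.13,0.739,0],[-0.13,0.739,0],[-0.13,0.739,0]], rot=[[0,0,0.1],[0,0,0.233],[0,0,0.233],[0,0,0.233],[0,0,0.233]], gripper=[0,0,0,0,0])

```text
time_s: 43.42
tool_pos: [0.5105, -0.3074, 0.198]
tool_rot: [-179.9, 0.1, -9.8]
force: [0.4, -0.5, 0.1]
grip_width: 0.0434
grasp_force: 0.0
```

Call:
step_arm(delta_pos=[[0.04,0.25,0.1],[0.04,0.25,0.4],[0.04,0.25,0.4],[0.04,0.25,0.4],[0.04,0.25,0.4],[0.04,0.25,0.4]], rot=[[0,0,0],[0,0,0],[0,0,0],[0,0,0],[0,0,0],[0,0,0]], gripper=[0,0,0,0,0,0])

```text
time_s: 44.18
tool_pos: [0.5099, -0.3609, 0.1206]
tool_rot: [180.0, -0.2, -10.0]
force: [0.2, -0.2, -0.4]
grip_width: 0.0437
grasp_force: 0.0
```

Run:
```python
from h import *
st(); plan((.5092,-.3605,.0575,180,0,-10)); T=snap('top','t13'); S=snap('side','s13')
for n,b in(('near',(140,220,200,268)),('mid',(199,198,228,232)),('far',(184,168,214,206))): print(n,tm('t10','t13',*b,10))
def white(c,p,r=6):
    u,v=np.round(proj(c,p)).astype(int); return c['img'][v-1:v+2,u-1:u+2].reshape(-1,3).mean(0).round()
for m in((.6535,.0594,.174),(.541,.0105,.174),(.4258,.1158,.14)): print(white(T,m),white(S,m),np.round(proj(T,m)))
```

```text
{'time_s': 44.175, 'tool_pos': [0.5099, -0.3609, 0.1206], 'tool_rot': [179.9839, -0.1707, -9.9778], 'force': [0.1762, -0.21, -0.4308], 'grip_width': 0.0437, 'grasp_force': 0.0, 'qpos': [-8.317, 25.3091, 52.9943, 94.9505, -21.3394, 70.324, -50.6762]}
dpos [-0.005, -0.001, 0.315] rot [0.0, -0.002, 0.0] rows>= 1.0
near (array([0., 0.]), 0.999)
mid (array([0., 0.]), 0.794)
far (array([ 0.  , -0.25]), 0.876)
[250. 250. 252.] [234. 239. 232.] [191. 177.]
[249. 249. 251.] [239. 243. 237.] [209. 209.]
[185. 179. 182.] [107. 107. 103.] [181. 250.]
```

Stoppers are in the far and mid flasks, showing white at top (191,177) and (209,209). On to the third.

Call:
step_arm(delta_pos=[[0,0,0.1],[0,0,0.2],[0,0,0.28],[0,0,0.305],[0,0,0.305],[0,0,0.305],[0,0,0.305],[0,0,0.305],[0,0,0.305],[0,0,0.305]], rot=[[0,0,0],[0,0,0],[0,0,0],[0,0,0],[0,0,0],[0,0,0],[0,0,0],[0,0,0],[0,0,0],[0,0,0]], gripper=[0,0,0,0,0,-1,-1,-1,-1,-1])

```text
time_s: 45.52
tool_pos: [0.509, -0.3609, 0.0582]
tool_rot: [-180.0, -0.0, -10.0]
force: [-0.5, 0.6, 2.9]
grip_width: 0.0216
grasp_force: 20.0
```

Call:
step_arm(delta_pos=[[0,0,0],[0,0,-0.05],[0,0,-0.2],[0,0,-0.45],[0,0,-0.71],[0,0,-0.71]], rot=[[0,0,0],[0,0,0],[0,0,0],[0,0,0],[0,0,0],[0,0,0]], gripper=[-1,-1,-1,-1,-1,-1])

```text
time_s: 46.28
tool_pos: [0.5103, -0.3632, 0.2046]
tool_rot: [179.8, -0.4, -10.1]
force: [0.7, 0.2, -0.7]
grip_width: 0.0216
grasp_force: 20.0
```

Call:
step_arm(delta_pos=[[-0.09,-0.39,0],[-0.185,-0.782,0],[-0.185,-0.782,0],[-0.185,-0.782,0],[-0.185,-0.782,0]], rot=[[0,0,-0.1],[0,0,-0.209],[0,0,-0.209],[0,0,-0.209],[0,0,-0.209]], gripper=[-1,-1,-1,-1,-1])

```text
time_s: 46.9
tool_pos: [0.499, -0.2012, 0.1994]
tool_rot: [180.0, 0.0, 7.9]
force: [-0.5, 0.1, -1.6]
grip_width: 0.0213
grasp_force: 20.0
```

Call:
step_arm(delta_pos=[[0.03,-0.4,0],[0.062,-0.8,0],[0.062,-0.8,0],[0.062,-0.8,0],[0.062,-0.8,0]], rot=[[0,0,-0.12],[0,0,-0.256],[0,0,-0.256],[0,0,-0.256],[0,0,-0.256]], gripper=[-1,-1,-1,-1,-1])

```text
time_s: 47.52
tool_pos: [0.4898, -0.0427, 0.1996]
tool_rot: [179.9, 0.0, 29.7]
force: [0.8, -0.7, -1.2]
grip_width: 0.0214
grasp_force: 20.0
```

Call:
step_arm(delta_pos=[[0.05,-0.4,0],[0.112,-0.835,0],[0.112,-0.835,0],[0.112,-0.835,0],[0.112,-0.835,0],[0.112,-0.835,0],[0.112,-0.835,0]], rot=[[0,0,-0.12],[0,0,-0.256],[0,0,-0.256],[0,0,-0.256],[0,0,-0.256],[0,0,-0.256],[0,0,-0.256]], gripper=[-1,-1,-1,-1,-1,-1,-1])

```text
time_s: 48.4
tool_pos: [0.4263, 0.1144, 0.1997]
tool_rot: [180.0, 0.0, 51.8]
force: [0.0, 0.1, -0.4]
grip_width: 0.0216
grasp_force: 20.0
```

Run:
```python
from h import *
st(); plan((.4258,.1158,.145,180,0,52))
```

```text
{'time_s': 48.4, 'tool_pos': [0.4263, 0.1144, 0.1997], 'tool_rot': [179.999, 0.0026, 51.7597], 'force': [0.0343, 0.0796, -0.3881], 'grip_width': 0.0216, 'grasp_force': 19.9999, 'qpos': [-51.0619, -9.3696, 29.6618, 112.4884, 4.7711, 75.7205, -61.1497]}
dpos [0.004, -0.007, 0.274] rot [0.0, 0.0, -0.003] rows>= 0.9
```

Call:
step_arm(delta_pos=[[0,-0.003,0.1],[0,-0.003,0.16],[0,-0.003,0.2],[0,-0.003,0.24],[0,-0.003,0.27],[0,-0.003,0.27]], rot=[[0,0,0],[0,0,0],[0,0,0],[0,0,0],[0,0,0],[0,0,0]], gripper=[-1,-1,-1,-1,-1,-1])

```text
time_s: 49.15
tool_pos: [0.4251, 0.116, 0.1454]
tool_rot: [-180.0, 0.0, 51.9]
force: [1.5, 0.6, 1.2]
grip_width: 0.0215
grasp_force: 20.0
```

Call:
step_arm(delta_pos=[[0,0,0.01],[0,0,0.02],[0,0,0.02]], rot=[[0,0,0],[0,0,0],[0,0,0]], gripper=[-1,-1,-1])

```text
time_s: 49.52
tool_pos: [0.4253, 0.1161, 0.1417]
tool_rot: [-180.0, -0.0, 51.9]
force: [0.9, -0.3, -0.5]
grip_width: 0.0212
grasp_force: 20.0
```

Call:
step_arm(delta_pos=[[0,0,0.005],[0,0,0.01],[0,0,0.01]], rot=[[0,0,0],[0,0,0],[0,0,0]], gripper=[-1,-1,-1])

```text
time_s: 49.9
tool_pos: [0.4254, 0.1161, 0.1401]
tool_rot: [180.0, -0.0, 51.9]
force: [-0.6, -0.5, 3.0]
grip_width: 0.0217
grasp_force: 20.0
```

Call:
step_arm(delta_pos=[[0,0,0.004],[0,0,0],[0,0,0],[0,0,0],[0,0,0],[0,0,0],[0,0,-0.1],[0,0,-0.28],[0,0,-0.4],[0,0,-0.4]], rot=[[0,0,0],[0,0,0],[0,0,0],[0,0,0],[0,0,0],[0,0,0],[0,0,0],[0,0,0],[0,0,0],[0,0,0]], gripper=[-1,-1,0,0,0,0,0,0,0,0])

```text
time_s: 51.15
tool_pos: [0.4265, 0.1166, 0.2214]
tool_rot: [179.9, -0.2, 51.9]
force: [-0.7, -0.5, -0.7]
grip_width: 0.0433
grasp_force: 0.0
```

Run:
```python
from h import *
st(); T=snap('top','t14'); S=snap('side','s14')
i=[cv2.imread('pics/t14.png')[150:280,140:340],cv2.imread('pics/s14.png')[120:290,140:340]]
i[0]=cv2.copyMakeBorder(i[0],0,40,0,0,0); cv2.imwrite('pics/v14.png',cv2.resize(np.hstack(i),None,fx=2,fy=2,interpolation=cv2.INTER_CUBIC))
# case geometry now
x=np.array([.985,-.172,0]); y=np.array([.172,.985,0]); C=np.array([.5198,-.2992,0])+.005*x
H=C+.065*x+[0,0,.062]; print('C',C,'H',H)
for th in(0,.1,.15,.5,1,1.5,1.7):
    r,z=.152,.005
    p=H-x*(r*np.cos(th)-z*np.sin(th))+y*.055+np.array([0,0,1])*(r*np.sin(th)+z*np.cos(th)); print(th,np.round(p,4))
```

```text
{'time_s': 51.15, 'tool_pos': [0.4265, 0.1166, 0.2214], 'tool_rot': [179.9202, -0.2109, 51.9307], 'force': [-0.718, -0.462, -0.7354], 'grip_width': 0.0433, 'grasp_force': 0.0, 'qpos': [-51.3028, -10.2277, 29.2131, 110.648, 5.0455, 78.1226, -61.5702]}
C [ 0.524725 -0.30006   0.      ] H [ 0.58875 -0.31124  0.062  ]
0 [ 0.4485 -0.2309  0.067 ]
0.1 [ 0.4497 -0.2311  0.0821]
0.15 [ 0.4509 -0.2313  0.0897]
0.5 [ 0.4692 -0.2345  0.1393]
1 [ 0.5215 -0.2437  0.1926]
1.5 [ 0.5925 -0.2561  0.214 ]
1.7 [ 0.6224 -0.2613  0.2121]
```

All three are stoppered at matching heights. Next I'll plan how to swing the cover shut, with closed fingertips behind the raised lip following its arc.

Run:
```python
from h import *
x=np.array([.985,-.172,0]); y=np.array([.172,.985,0]); H=np.array([.58875,-.31124,.062])
def P(th,back=.0095,off=.0258,r=.151):
    p=H-x*(r*np.cos(th)-.005*np.sin(th))+y*.055+np.array([0,0,1])*(r*np.sin(th)+.005*np.cos(th)); return p+x*back+[0,0,.011-off]
A=P(1.7,.018); A[2]=.190; print('start',np.round(A,4))
plan((.5,-.02,.27,180,0,25),(.57,-.17,.27,180,0,2),(*A[:2],.25,180,0,-10),(*A,180,0,-10))
R0=R.from_euler('xyz',[180,0,-10],degrees=True)
for th in(1.6,1.45,1.3,1.15,1,.85,.7,.55,.4,.3,.2,.15,.1,0): print(th,np.round(R0.inv().apply(P(th)-A)/.2,3).tolist(),np.round(P(th),3).tolist())
S=load('s14');T=load('t14')
for th in(1.7,):
  for k in(.02,.09):
    q=H-x*(.157*np.cos(th)-.003*np.sin(th))+y*k+np.array([0,0,1])*(.157*np.sin(th)); print('lip corner px',np.round(proj(T,q)),np.round(proj(S,q)))
```

```text
start [ 0.64   -0.2644  0.19  ]
dpos [-0.304, 0.714, -0.255] rot [-0.0, 0.0, 0.313] rows>= 2.6
dpos [0.0, 0.828, 0.0] rot [-0.0, -0.0, 0.268] rows>= 2.6
dpos [0.333, 0.484, 0.1] rot [0.0, -0.0, 0.14] rows>= 1.9
dpos [0.0, -0.0, 0.3] rot [0.0, 0.0, 0.0] rows>= 1.0
1.6 [-0.118, 0.0, -0.04] [0.617, -0.26, 0.198]
1.45 [-0.231, 0.0, -0.039] [0.595, -0.256, 0.198]
1.3 [-0.342, 0.001, -0.02] [0.573, -0.253, 0.194]
1.15 [-0.45, 0.001, 0.015] [0.551, -0.249, 0.187]
1 [-0.551, 0.001, 0.065] [0.531, -0.245, 0.177]
0.85 [-0.644, 0.001, 0.13] [0.513, -0.242, 0.164]
0.7 [-0.726, 0.001, 0.208] [0.497, -0.239, 0.148]
0.55 [-0.795, 0.001, 0.298] [0.483, -0.237, 0.13]
0.4 [-0.85, 0.001, 0.397] [0.472, -0.235, 0.111]
0.3 [-0.878, 0.001, 0.467] [0.467, -0.234, 0.097]
0.2 [-0.899, 0.001, 0.54] [0.463, -0.233, 0.082]
0.15 [-0.907, 0.002, 0.576] [0.461, -0.233, 0.075]
0.1 [-0.913, 0.002, 0.614] [0.46, -0.233, 0.067]
0 [-0.919, 0.002, 0.689] [0.459, -0.233, 0.052]
lip corner px [303. 173.] [310. 180.]
lip corner px [280. 172.] [293. 170.]
```

Run:
```python
from h import *
T=load('t14')['img']; 
i=cv2.imread('pics/t14.png')[155:240,180:345]; cv2.imwrite('pics/v15.png',cv2.resize(i,None,fx=4.8,fy=4.8,interpolation=cv2.INTER_CUBIC))
```

```text
(no output)
```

View pics/v15.png

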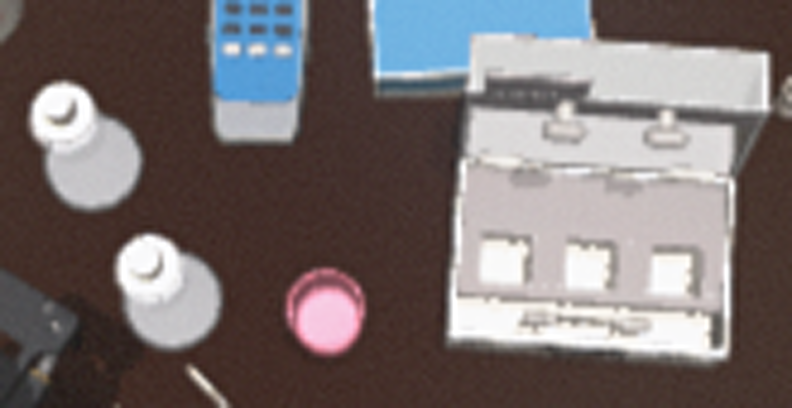

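The picture shows the far and mid flasks capped, with knobs at crop (62,108) and (147,262). The pockets are empty, and the open cover's lip sits at crop (485–590, 78–100), just where my model puts it. Now I close the cover.

Call:
step_arm(delta_pos=[[-0.05,0.1,-0.2],[-0.304,0.714,-0.255],[-0.304,0.714,-0.255],[-0.304,0.714,-0.255],[-0.304,0.714,-0.255]], rot=[[0,0,0],[0,0,0.313],[0,0,0.313],[0,0,0.313],[0,0,0.313]], gripper=[-1,-1,-1,-1,-1])

```text
time_s: 51.88
tool_pos: [0.4998, -0.0208, 0.2694]
tool_rot: [-180.0, 0.1, 25.0]
force: [0.4, 0.7, -0.4]
grip_width: 0.0034
grasp_force: 0.0
```

Call:
step_arm(delta_pos=[[0,0.4,0],[0,0.828,0],[0,0.828,0],[0,0.828,0],[0,0.828,0]], rot=[[0,0,0.13],[0,0,0.268],[0,0,0.268],[0,0,0.268],[0,0,0.268]], gripper=[-1,-1,-1,-1,-1])

```text
time_s: 52.5
tool_pos: [0.57, -0.1678, 0.2697]
tool_rot: [-179.9, 0.1, 2.2]
force: [0.6, 0.6, 0.6]
grip_width: 0.0004
grasp_force: 0.0
```

Call:
step_arm(delta_pos=[[0.2,0.3,0],[0.333,0.484,0.05],[0.333,0.484,0.1],[0.333,0.484,0.1],[0.333,0.484,0.1],[0.333,0.484,0.1]], rot=[[0,0,0.07],[0,0,0.14],[0,0,0.14],[0,0,0.14],[0,0,0.14],[0,0,0.14]], gripper=[-1,-1,-1,-1,-1,-1])

```text
time_s: 53.25
tool_pos: [0.6406, -0.2627, 0.2524]
tool_rot: [-179.9, -0.1, -9.9]
force: [-0.5, -0.5, 0.7]
grip_width: 0.0002
grasp_force: 0.0
```

Run:
```python
from h import *
st(); plan((.64,-.2644,.19,180,0,-10))
```

```text
{'time_s': 53.25, 'tool_pos': [0.6406, -0.2627, 0.2524], 'tool_rot': [-179.9051, -0.147, -9.8945], 'force': [-0.495, -0.4716, 0.7398], 'grip_width': 0.0002, 'grasp_force': 0.0, 'qpos': [-14.4377, 29.6218, 52.681, 73.8982, -23.3224, 87.2259, -64.4258]}
dpos [-0.002, 0.009, 0.312] rot [-0.001, -0.002, 0.001] rows>= 1.0
```

Call:
step_arm(delta_pos=[[0,0,0.1],[0,0,0.2],[0,0,0.27],[0,0,0.3],[0,0,0.3]], rot=[[0,0,0],[0,0,0],[0,0,0],[0,0,0],[0,0,0]], gripper=[-1,-1,-1,-1,-1])

```text
time_s: 53.88
tool_pos: [0.6401, -0.2643, 0.1902]
tool_rot: [180.0, 0.0, -10.0]
force: [0.2, -0.6, 0.2]
grip_width: 0.0004
grasp_force: 0.0
```

Call:
step_arm(delta_pos=[[-0.03,0,0],[-0.07,0,-0.015],[-0.118,0,-0.03],[-0.118,0,-0.03]], rot=[[0,0,0],[0,0,0],[0,0,0],[0,0,0]], gripper=[-1,-1,-1,-1])

```text
time_s: 54.38
tool_pos: [0.6165, -0.2605, 0.1978]
tool_rot: [-180.0, -0.1, -10.1]
force: [0.8, -1.5, 0.6]
grip_width: 0.0006
grasp_force: 0.4
```

Call:
step_arm(delta_pos=[[-0.06,0,-0.01],[-0.113,0,-0.009],[-0.17,0,0.0],[-0.224,0,0.01],[-0.28,0,0.027],[-0.332,0,0.045],[-0.384,0,0.07],[-0.433,0,0.095],[-0.48,0,0.127],[-0.526,0,0.16],[-0.526,0,0.16]], rot=[[0,0,0],[0,0,0],[0,0,0],[0,0,0],[0,0,0],[0,0,0],[0,0,0],[0,0,0],[0,0,0],[0,0,0],[0,0,0]], gripper=[-1,-1,-1,-1,-1,-1,-1,-1,-1,-1,-1])

```text
time_s: 55.75
tool_pos: [0.5123, -0.2417, 0.1642]
tool_rot: [-180.0, 0.1, -10.1]
force: [0.8, 0.7, -0.1]
grip_width: 0.0006
grasp_force: 0.4
```

Run:
```python
from h import *
st(); c=snap('side','s16'); x=np.array([.985,-.172,0]); y=np.array([.172,.985,0]); H=np.array([.58875,-.31124,.062])
# find cover angle: compare clear-cover right-front top corner edges -> print brightness diff with open state along predicted corner
a=c['img'].astype(int); b=load('s14')['img'].astype(int); d=(np.abs(a-b).sum(2)>60)
for th in(1.7,1.4,1.1,.85,.6):
    q=H-x*(.13*np.cos(th)-.044*np.sin(th))-y*.1+np.array([0,0,1])*(.13*np.sin(th)+.044*np.cos(th)); u,v=np.round(proj(c,q)).astype(int); print(th,u,v,d[v-3:v+4,u-3:u+4].sum(), a[v,u],b[v,u])
```

```text
{'time_s': 55.75, 'tool_pos': [0.5123, -0.2417, 0.1642], 'tool_rot': [-179.9583, 0.0684, -10.0567], 'force': [0.8309, 0.6699, -0.0977], 'grip_width': 0.0006, 'grasp_force': 0.425, 'qpos': [-26.7905, 14.5517, 57.462, 100.2334, -12.8617, 72.3243, -66.2552]}
1.7 347 201 30 [68 59 55] [147 152 144]
1.4 340 204 49 [69 61 57] [203 214 205]
1.1 331 212 42 [69 60 56] [127 130 123]
0.85 324 220 37 [192 201 194] [160 164 156]
0.6 317 229 37 [204 214 206] [177 179 174]
```

Call:
step_arm(delta_pos=[[-0.04,0,0.038],[-0.082,0,0.078],[-0.118,0,0.122],[-0.151,0,0.168],[-0.18,0,0.217],[-0.206,0,0.267],[-0.222,0,0.302],[-0.234,0,0.337],[-0.245,0,0.373],[-0.255,0,0.41],[-0.255,0,0.41]], rot=[[0,0,0],[0,0,0],[0,0,0],[0,0,0],[0,0,0],[0,0,0],[0,0,0],[0,0,0],[0,0,0],[0,0,0],[0,0,0]], gripper=[-1,-1,-1,-1,-1,-1,-1,-1,-1,-1,-1])

```text
time_s: 57.18
tool_pos: [0.4625, -0.2328, 0.0821]
tool_rot: [-180.0, 0.1, -10.0]
force: [0.7, 0.2, 1.4]
grip_width: -0.0
grasp_force: 0.5
```

Call:
step_arm(delta_pos=[[-0.008,0,0.036],[-0.014,0,0.073],[-0.014,0,0.073]], rot=[[0,0,0],[0,0,0],[0,0,0]], gripper=[-1,-1,-1])

```text
time_s: 57.55
tool_pos: [0.4605, -0.2327, 0.0679]
tool_rot: [180.0, -0.0, -10.0]
force: [0.2, -0.3, 0.8]
grip_width: 0.0005
grasp_force: 0.1
```

Call:
step_arm(delta_pos=[[-0.002,0,0.02],[-0.003,0,0.035],[-0.003,0,0.035]], rot=[[0,0,0],[0,0,0],[0,0,0]], gripper=[-1,-1,-1])

```text
time_s: 57.92
tool_pos: [0.4595, -0.2323, 0.0608]
tool_rot: [-180.0, 0.0, -10.0]
force: [-0.8, 0.5, -0.3]
grip_width: 0.0003
grasp_force: 0.0
```

Call:
step_arm(delta_pos=[[-0.001,0,0.015],[-0.001,0,0.02],[-0.001,0,0.02]], rot=[[0,0,0],[0,0,0],[0,0,0]], gripper=[-1,-1,-1])

```text
time_s: 58.3
tool_pos: [0.4595, -0.2323, 0.0569]
tool_rot: [-180.0, 0.0, -10.0]
force: [-0.1, -0.7, -0.3]
grip_width: 0.0002
grasp_force: 0.0
```

Call:
step_arm(delta_pos=[[0,0,0.005],[0,0,0.01],[0,0,0.01]], rot=[[0,0,0],[0,0,0],[0,0,0]], gripper=[-1,-1,-1])

```text
time_s: 58.68
tool_pos: [0.4596, -0.2323, 0.0551]
tool_rot: [-180.0, 0.0, -10.0]
force: [-0.0, 0.8, -0.6]
grip_width: 0.0009
grasp_force: 0.0
```

Call:
step_arm(delta_pos=[[0,0,0.01],[0,0,0.01]], rot=[[0,0,0],[0,0,0]], gripper=[-1,-1])

```text
time_s: 58.92
tool_pos: [0.4595, -0.2323, 0.053]
tool_rot: [-180.0, 0.0, -10.0]
force: [-1.0, -0.1, 0.1]
grip_width: 0.0002
grasp_force: 0.0
```

Call:
step_arm(delta_pos=[[0,0,0.005],[0,0,0.005]], rot=[[0,0,0],[0,0,0]], gripper=[-1,-1])

```text
time_s: 59.18
tool_pos: [0.4597, -0.2324, 0.0523]
tool_rot: [-180.0, -0.0, -10.0]
force: [-0.7, 0.7, 2.1]
grip_width: 0.0004
grasp_force: 0.7
```

Call:
step_arm(delta_pos=[[0,0,0.005],[0,0,0.005]], rot=[[0,0,0],[0,0,0]], gripper=[-1,-1])

```text
time_s: 59.42
tool_pos: [0.4597, -0.2324, 0.0514]
tool_rot: [-180.0, -0.0, -10.0]
force: [-1.3, 0.4, 4.0]
grip_width: -0.0001
grasp_force: 2.1
```

Run:
```python
from h import *
st(); T=snap('top','t17'); S=snap('side','s17')
# compare with shut (start) and open pictures in the case area not covered by arm
a=T['img'].astype(int)
for n,r in(('shut','top0'),('open','t14')):
    d=np.abs(a-load(r)['img']).sum(2)[160:232,305:340]; print(n,d.mean().round(1))
a=S['img'].astype(int)
for n,r in(('shut','side0'),('open','s14')):
    d=np.abs(a-load(r)['img']).sum(2)[190:270,300:360]; print(n,d.mean().round(1))
cv2.imwrite('pics/v17.png',cv2.resize(cv2.imread('pics/s17.png')[170:290,230:370],None,fx=5,fy=5))
```

```text
{'time_s': 59.425, 'tool_pos': [0.4597, -0.2324, 0.0514], 'tool_rot': [-179.9841, -0.0043, -10.0432], 'force': [-1.309, 0.4397, 3.9559], 'grip_width': -0.0001, 'grasp_force': 2.1008, 'qpos': [-26.2896, 14.9873, 56.3667, 113.9557, -14.6527, 58.462, -63.0986]}
shut 56.8
open 228.6
shut 3.1
open 81.0
```

Call:
step_arm(delta_pos=[[0,0,0.005],[0,0,0.005]], rot=[[0,0,0],[0,0,0]], gripper=[-1,-1])

```text
time_s: 59.78
tool_pos: [0.4597, -0.2324, 0.0505]
tool_rot: [-180.0, 0.0, -10.0]
force: [-2.2, 1.0, 6.7]
grip_width: 0.0006
grasp_force: 3.5
```

Call:
step_arm(delta_pos=[[0,0,0.005],[0,0,0.005]], rot=[[0,0,0],[0,0,0]], gripper=[-1,-1])

```text
time_s: 60.02
tool_pos: [0.4597, -0.2324, 0.0497]
tool_rot: [-180.0, 0.0, -10.0]
force: [-2.7, 2.1, 9.5]
grip_width: 0.0003
grasp_force: 4.7
```

Call:
step_arm(delta_pos=[[0,0,0.005],[0,0,0.005]], rot=[[0,0,0],[0,0,0]], gripper=[-1,-1])

```text
time_s: 60.28
tool_pos: [0.4597, -0.2324, 0.049]
tool_rot: [-180.0, 0.0, -10.0]
force: [-4.0, 2.7, 12.1]
grip_width: 0.0003
grasp_force: 5.9
```

Call:
step_arm(delta_pos=[[0,0,0.005],[0,0,0.01],[0,0,0.015],[0,0,0.015]], rot=[[0,0,0],[0,0,0],[0,0,0],[0,0,0]], gripper=[-1,-1,-1,-1])

```text
time_s: 60.78
tool_pos: [0.4597, -0.2324, 0.0467]
tool_rot: [-179.9, 0.0, -10.0]
force: [-7.0, 4.9, 19.6]
grip_width: 0.0007
grasp_force: 9.5
```

Call:
step_arm(delta_pos=[[0,0,-0.03],[0,0,-0.06],[-0.01,0,-0.2],[-0.1,0,-0.5],[-0.2,0,-0.8],[-0.2,0,-0.8],[-0.2,0,-0.8],[-0.2,0,-0.8],[-0.2,0,-0.8],[-0.2,0,-0.8],[-0.2,0,-0.8],[-0.2,0,-0.8]], rot=[[0,0,0],[0,0,0],[0,0,0],[0,0,0],[0,0,0],[0,0,0],[0,0,0],[0,0,0],[0,0,0],[0,0,0],[0,0,0],[0,0,0]], gripper=[-1,-1,-1,-1,-1,-1,-1,-1,-1,-1,-1,-1])

```text
time_s: 62.28
tool_pos: [0.4202, -0.2255, 0.2051]
tool_rot: [180.0, 0.0, -10.0]
force: [-0.7, -0.6, -0.5]
grip_width: 0.0005
grasp_force: 0.0
```

Run:
```python
from h import *
st(); T=snap('top','t18'); S=snap('side','s18')
for n,r,i in(('shut','top0',T),('open','t14',T),('shut s','side0',S),('open s','s14',S)):
    d=np.abs(i['img'].astype(int)-load(r)['img']).sum(2); d=d[160:222,275:338] if i is T else d[190:270,300:360]; print(n,d.mean().round(1))
# subpixel shift of the cover relative to the shut picture, side/top
print('side cover',tm('side0','s18',300,195,340,250,5)); print('top cover',tm('top0','t18',300,180,340,232,5))
for m in((.6535,.0594,.174),(.541,.0105,.174),(.4258,.1158,.174)):
    for c in(T,S):
        u,v=np.round(proj(c,m)).astype(int); print((u,v),c['img'][v-1:v+2,u-1:u+2].reshape(-1,3).mean(0).round(),end=' ')
print()
# other objects vs start
d=(np.abs(T['img'].astype(int)-load('top0')['img']).sum(2)>70).astype(np.uint8); n,l,s,ce=cv2.connectedComponentsWithStats(d); print([s[k].tolist() for k in range(1,n) if s[k,4]>12])
```

```text
{'time_s': 62.275, 'tool_pos': [0.4202, -0.2255, 0.2051], 'tool_rot': [179.983, 0.0124, -10.0484], 'force': [-0.681, -0.6261, -0.5472], 'grip_width': 0.0005, 'grasp_force': 0.0, 'qpos': [-38.2574, -9.2637, 58.7918, 108.5801, 8.1634, 76.3939, -81.7823]}
shut 99.3
open 234.6
shut s 3.5
open s 80.4
side cover (array([0., 0.]), 1.0)
top cover (array([ 0.5 , -0.25]), 0.729)
(np.int64(191), np.int64(177)) [250. 250. 251.] (np.int64(226), np.int64(145)) [234. 239. 232.] (np.int64(209), np.int64(209)) [249. 249. 251.] (np.int64(217), np.int64(168)) [239. 243. 237.] (np.int64(178), np.int64(249)) [249. 249. 251.] (np.int64(170), np.int64(176)) [236. 240. 234.] 
[[184, 171, 34, 46, 704], [182, 194, 145, 190, 9255], [257, 218, 10, 26, 178], [219, 231, 9, 11, 27], [173, 242, 14, 14, 143], [0, 310, 35, 39, 924], [0, 348, 91, 36, 1807], [222, 368, 12, 12, 84], [249, 375, 6, 9, 31], [176, 378, 32, 6, 141], [228, 381, 11, 3, 22], [239, 381, 8, 3, 16]]
```

The cover matches the shut picture exactly (side shift 0, correlation 1.0) and has stayed down since release. All three knobs show white at their expected pixels, and the robot touches nothing, so I'm handing in.

```bash
python3 -c "
from h import *
print(env.sign_off())"
```

```text
the job is handed in; nothing more can be done
None
```

I handed the job in at about 62 s: cover unlatched, screwdriver laid back on the worktop, all three flasks stoppered (the far one after it was knocked aside), and the case shut. I never felt the catch snap, but the cover stayed fully down after I let go; sign-off returned no verdict.

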